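Snap a coolant-pipe clip shut with clip pliers

ROBOT

A 6-joint arm with a two-finger parallel gripper is mounted at the origin on the work surface. World frame = base frame: x ahead of the robot, y to its left, z up, the work surface at z = 0. Lengths are in m, angles in rad, forces in N, time in s.
With the tool pointing down it reaches from about 0.225 to 0.875 m from the base axis. Payload 3.4 kg.
Tool frame: the origin (TCP) lies midway between the tips of the shut fingers; the grasp point (between the pads) lies 19 mm behind it; z points along the fingers, y is the direction in which the jaws open and shut (so a half turn about z gives the same grasp; the last joint's range is limited). The gripper opens to 85 mm and grips with 20 to 120 N. Pads are 22 mm wide; open, the fingers measure 114 mm over their backs; the gripper's body (76 mm by 85 mm) begins 54 mm behind the grasp point. The pads swing forward as they close: fully open they stand 13 mm farther back than shut.
Start: joints at [-1.262, 0.276, 1.505, -0, 1.361, -0.121], TCP at [0.24, -0.523, 0.231] pointing down, gripper open.
Joint ranges: [-2.89, 2.89], [-0.75, 2.08], [0.22, 2.7], [-1.18, 4.32], [0.11, 2.71], [-2.7, 2.7]. Speed limits (rad/s): [2.57, 2.57, 3.14, 3.14, 3.14, 3.14].

INTERFACE

Orientations are given as a unit quaternion [w, x, y, z].
In Python, from workcell import env, optics, job gives the robot as it stands.
- The arm moves only by the shell command python3 -m pendant 'ROWS' [FORCE]. ROWS is text: rows parted by semicolons, each of 7 numbers parted by spaces: the turn, a rotation vector about the tool's x, y, z in degrees, then the shift along the tool's x, y, z in mm, then the closure, from 0 (fully open) to 1 (shut). In form: rx ry rz tx ty tz claw; .... A call has exactly 10 rows; each row shifts and turns the commanded pose from where the row before left it, along the tool's axes as they then stand; what a row does not reach is not made up. A row lasts 1/8 s, in which the tool goes at most 62.5 mm and 10.7 degrees, less where a joint would pass 70% of its speed; a pose out of reach is approached as far as the arm can. A call is refused whole if a number of a shift passes 62.5 or a number of a turn 10.7, either way. A call with a gripper value outside its range is refused whole. The fingers move at their own pace and stop on an object; FORCE is the grip in N (left out, the last holds). Time passes only in rows, so rows that do not move let the fingers close, or fill a call up. It gives the time, the measured TCP pose, the force and the opening at its end, in the units of the state.
- env.sense(): the state, without advancing time (a new reading comes with each control period).
- optics.get_image(name): name is "scene" or "top" or "wrist"; returns the picture (420x560x3 uint8, red, green, blue); there is no depth.
- optics.camera_info(name): a dict with "fx", "fy", "cx", "cy" (pixels), "dist" ([k1, k2, p1, p2, k3] as OpenCV has them; the pictures are not rectified), "R" (3x3) and "t" (3): a world point X has camera coordinates R X + t. Camera axes: x right, y down, z forward; pixel columns grow to the right and rows downward; lengths in m; the calibration is good to about 2 mm. A picture is of the moment at which its call begins: read the wrist's pose just before it. camera_info takes no time and is no camera call; for the wrist camera it gives the pose at the moment of the call.
- job.close_job(): hands the job in, once; it reports no verdict.
Trained networks look in the newest picture that a camera, given by its name, has taken for a name from the list of things; names that differ only in an ending like _2 or _b are one class to them, and where a whole thing is asked for, a point or a joint stands for the part that bears it (a point fixed in the world has none). Each returns a list of dicts, best first, with "score" (0 to 1); they miss things now and then, are a little off and sometimes report something else, mostly with a low value. They report only what shows in the picture. A call takes as long as a camera call. They do not tell look-alikes from the thing itself.
- optics.recognise(camera, label): "point" ([x, y, z] in m, in the coordinates of the camera as it stood for that picture, good to about 4 mm: the middle of the surface that is visible of it).
- optics.regions_of(camera, label): "mask" (420x560 bool, what is visible of it).
- optics.mark_of(camera, label): "point" ([x, y, z] in m, in the coordinates of the camera as it stood for that picture, good to about 4 mm: a listed point, or the origin of a listed thing).
The state is a dict: "time": time; "q": joint angles; "qd": joint speeds; "joint_efforts": joint torques, N m; "position": TCP position; "tcp_rot": TCP orientation; "force": force on the tool from outside, world axes, zero at the start; "ft_torque": the same for the moment, N m; "gripper_width": opening from 0.0 (shut) to 1.0 (fully open).
Only numpy, scipy, OpenCV 4.12 (cv2) and the standard library are available. Lean on these libraries where they do the work, as an engineer would, in place of code of your own. Each camera call takes 0.05 s, during which the arm holds its last target.

TASK

The orange clip on the coolant pipe in the vise is still sprung open. Pick up the clip pliers by both handles, slide their open jaws over the clip's two ears until the jaw tips rest gently against the clip's flat shoulders, squeeze just until the clip snaps shut without crushing it, then open the jaws, draw them off and lay the pliers down flat on the grey mat again. Touch the clip with nothing but the pliers, don't ram the pipe, and leave the other things where they are.

Things in the scene. Friction and masses are not known exactly. Their poses are not given: they have to be found in the camera images.
- outlet: Aluminium coolant outlet casting clamped in a low grey machine vise (bed 230 x 100 mm, jaws 68 mm high), fixed to the bench; origin on the pipe's upright axis at bench level, z up. The black pipe (33 mm across) stands in its neck, up to 172 mm.
- clip: Orange snap clip round the pipe, 18 mm tall: two half rings pinned together at the back. This is half a (its -y side); origin on the pipe axis at mid height, 128 mm above the bench, z up. Half a's ear points along its -x; the pair of ears points towards the robot within about 30 degrees. The whole clip turns on the pipe with a light drag (1.5 N at the ears) and so centres itself between the jaws.
- clip_b (a joint): Opening angle (rad) of the clip's half b about the back pin: sprung open at 0.23, ears then 21 mm over their outsides. Squeezing takes 3 N rising to 12 N on each ear until the tongue clicks over the catch, anywhere from 0.14 to 0.04: each clip's catch is set differently. A stop follows within 0.03. Released, it stays 0.02 to 0.11; unclicked it springs back. A jaw pressing over 35 N crushes it.
- ear_a (a point): Middle of the outer face of half a's ear, 6 mm out from its shoulder, at mid height. Each half has a flat shoulder in front, 16 mm wide, its face 21 mm from the pipe axis, from which the ear (4 mm thick, 18 mm tall) stands out 12 mm. On top of the ears, 10 to 14 mm above mid height, lie the white snap tongue and its catch: keep the jaws below them.
- ear_b (a point): The same point on the outer face of half b's ear (+y side). From the pipe axis towards the midpoint of ear_a and ear_b is where the pair of ears points. While the clip is open half b's shoulder stands some 2 mm farther back than half a's. Pushing the open jaws on with more than 10 N is too rough; 4 N is enough to feel the shoulder.
- pliers: Spring-open clip pliers, steel with blue handles, 146 mm long, 16 mm thick, about 0.14 kg, lying flat on the mat, jaws roughly away from the robot. Two crossed halves on an upright pivot; this is half a (jaw +y, handle -y). Origin on the pivot at the underside, z up, x to its jaw tip. At rest open by 0.5 rad: half a is turned by half of that from the centre line.
- pliers_b: The other half (jaw -y, handle +y); origin on the pivot at the underside, z up, x to its jaw tip. The spring pushes each handle out with 8 N (open) to 13 N (shut) at the grip point; that holds the pliers between the fingers when squeezed in by only 3 or 4 mm. The clip clicks at 17 to 23 N on the handles (the squeeze then drops by a few N); at 25 N it is surely shut, at 34 N crushed.
- jaw_a (a point): Inner edge of half a's jaw tip at mid thickness, 8 mm above the underside, 44 mm ahead of the pivot. Tips are 10 mm tall, 5 mm thick; 30 mm between them when open, 8.5 mm when shut. They move about 0.6 times as far as the handles at the grip points.
- jaw_b (a point): The same point on half b's jaw tip. The midpoint of jaw_a and jaw_b lies on the pliers' centre line.
- grip_a (a point): Middle of the outer face of half a's handle, 72 mm behind the pivot, 8 mm above the underside. The blue handles are 9 mm wide, 16 mm tall, from 46 to 102 mm behind the pivot; 65 mm over their outsides here when open, 29 mm when shut. The pliers balance about 53 mm behind the pivot.
- grip_b (a point): The same point on half b's handle. The midpoint of grip_a and grip_b lies on the pliers' centre line.
- mat: Grey tool mat, 270 x 180 x 4 mm, fixed on the bench left or right of the vise; origin at the centre of its underside, x along the long side.
- socket: Steel socket, 30 mm across, 44 mm tall, standing on the bench before the vise; origin at its foot. Leave it alone.
- grease: White jar, 60 mm across, 70 mm tall, beyond the mat or the tray; origin at its foot. Leave it alone.
- cleaner: Green spray can, 56 mm across, 160 mm tall, beyond the mat or the tray; origin at its foot. Leave it alone.
- tray: Black compartment tray of small hardware, 200 x 150 x 45 mm, fixed, on the other side of the vise from the mat; origin under its centre.
Things that resemble listed ones, but are neither listed nor needed, are in the scene too. There is more than one size of the pliers; the one meant has the size given above.

How it is judged:
By the outcome, as a careful person would: the job done as asked, in the order asked, and still so for the second after the job is handed in, with the robot touching nothing.
It also fails if it takes over 72 s, if anything falls off the work surface, if the arm or the gripper's body presses on something with over 40 N, if the wrist force passes 120 N, or if a joint passes its speed limit or range.

## Working session

There is one attempt and no reset: what is moved stays moved. The work goes in short steps, Python scripts to look and compute and a shell command to move; the robot and the scene stay as the last step left them, time stands still between calls to the robot, and variables do not carry over. Pictures are saved under pics/ and viewed, and the job is handed in when it is done.

```bash
ls; mkdir -p pics; python3 - <<'E'
from workcell import env, optics, job
import cv2,numpy as np
s=env.sense();print(s)
for n in ["scene","top","wrist"]:
    im=optics.get_image(n);cv2.imwrite(f"pics/{n}0.png",im[:,:,::-1])
    i=optics.camera_info(n);print(n,i)
E
```

```text
pics
{'time': 0.0, 'q': array([-1.26198896e+00,  2.76631451e-01,  1.50617609e+00,  9.37540551e-06,
        1.36071988e+00, -1.21016498e-01]), 'qd': array([-0.0002715 , -0.00012824, -0.00081776, -0.00031498, -0.00023393,
        0.00135068]), 'joint_efforts': array([ 2.71394238e-03, -4.16760349e+01, -2.45802927e+01,  7.80982054e-05,
        1.10203132e-02,  1.97350283e-05]), 'position': array([ 0.23942859, -0.52217068,  0.23040183]), 'tcp_rot': array([-9.63551199e-04,  9.76994932e-01,  2.13260327e-01, -8.61359025e-05]), 'force': array([ 0.36903197, -0.1341601 ,  0.46620897]), 'ft_torque': array([0.03902897, 0.0255344 , 0.00397186]), 'gripper_width': 0.9985513521523761}
scene {'fx': 448.6862249040551, 'fy': 448.6862249040551, 'cx': 279.1678240167938, 'cy': 200.62461789693904, 'dist': array([-0.02410667,  0.        ,  0.        ,  0.        ,  0.        ]), 'R': array([[-0.64023703,  0.76816458,  0.00444066],
       [ 0.39761788,  0.33633498, -0.85368542],
       [-0.65726446, -0.54479533, -0.52077009]]), 't': array([ 0.4659885 , -0.09762989,  1.38648523])}
top {'fx': 405.5085721636778, 'fy': 405.5085721636778, 'cx': 278.49637973582344, 'cy': 212.99889547791128, 'dist': array([0.02800042, 0.        , 0.        , 0.        , 0.        ]), 'R': array([[ 0.0124825 , -0.99988697,  0.00838079],
       [-0.99501494, -0.01325015, -0.09884178],
       [ 0.09894165, -0.00710522, -0.99506787]]), 't': array([-0.11604997,  0.58279845,  1.21673903])}
wrist {'fx': 302.6301333492578, 'fy': 302.6301333492578, 'cx': 278.1766054748349, 'cy': 202.46449304984, 'dist': array([-0.04494204,  0.        ,  0.        ,  0.        ,  0.        ]), 'R': array([[ 0.41649035, -0.90913913, -0.00135442],
       [-0.86788078, -0.39803211,  0.29724299],
       [-0.27077433, -0.12262336, -0.95480091]]), 't': array([-0.57419376, -0.03932288,  0.37939168])}
```

View pics/scene0.png

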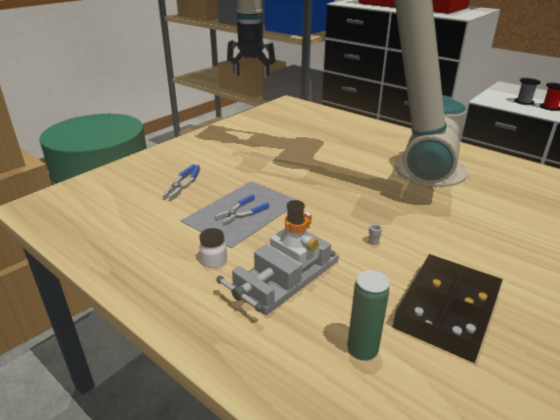

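View pics/top0.png

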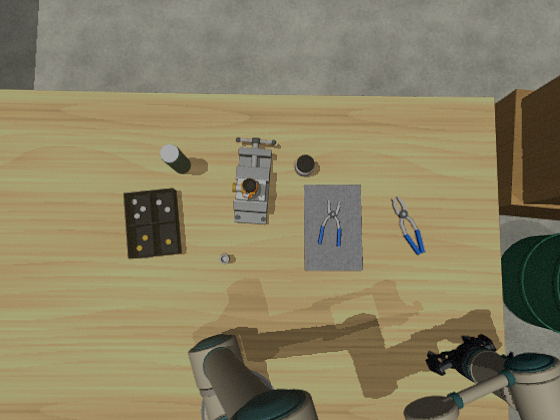

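View pics/wrist0.png

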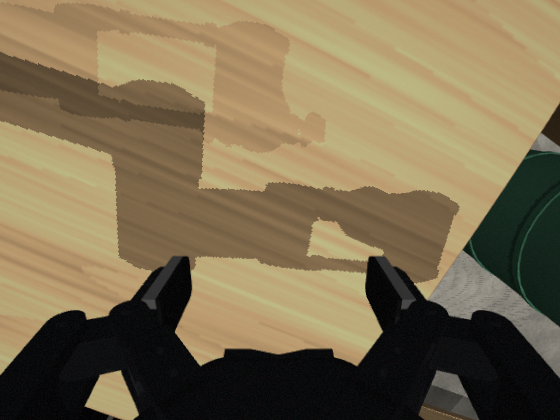

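Candidates for the pliers: pair on the grey mat (top px 332,222; scene px 243,210) and a longer look-alike on the bare bench (top px 408,225; scene px 183,182). The description says on the mat, so I measure that pair and check its size.

```bash
cat > h.py <<'E'
from workcell import env, optics, job
import numpy as np,cv2
from scipy.spatial.transform import Rotation as Ro
def world(i,p): return np.asarray(i["R"]).T@(np.asarray(p)-np.asarray(i["t"]))
def proj(i,X):
    K=np.array([[i["fx"],0,i["cx"]],[0,i["fy"],i["cy"]],[0,0,1]])
    return cv2.projectPoints(np.atleast_2d(np.float64(X)),cv2.Rodrigues(np.asarray(i["R"]))[0],np.asarray(i["t"]),K,np.asarray(i["dist"]))[0][:,0]
def ray(i,uv,z):
    K=np.array([[i["fx"],0,i["cx"]],[0,i["fy"],i["cy"]],[0,0,1]])
    u=cv2.undistortPoints(np.float64([[uv]]),K,np.asarray(i["dist"]))[0,0]
    R=np.asarray(i["R"]);o=-R.T@i["t"];d=R.T@np.array([u[0],u[1],1]);return o+d*(z-o[2])/d[2]
def marks(cam,labels,n=3):
    for l in labels:
        i=optics.camera_info(cam)
        for d in optics.mark_of(cam,l)[:n]:
            w=world(i,d["point"]);print(cam,l,round(d["score"],2),w.round(4),proj(i,w)[0].round(0))
def shot(cam,name,crop=None,k=1):
    im=optics.get_image(cam)[:,:,::-1]
    if crop: im=im[crop[1]:crop[3],crop[0]:crop[2]]
    if k!=1: im=cv2.resize(im,None,fx=k,fy=k,interpolation=cv2.INTER_CUBIC)
    cv2.imwrite(f"pics/{name}.png",im)
def tool():
    s=env.sense();q=s["tcp_rot"];R=Ro.from_quat([q[1],q[2],q[3],q[0]]).as_matrix()
    return np.array(s["position"]),R,s
E
python3 - <<'E'
from h import *
optics.get_image("top")
marks("top",["pliers","pliers_b","jaw_a","jaw_b","grip_a","grip_b","clip","ear_a","ear_b","outlet","mat","socket"],3)
shot("top","topcrop",(220,130,440,290),3.6)
print(tool()[1])
E
```

```text
top pliers 0.84 [ 0.5837 -0.2759  0.0025] [332. 215.]
top pliers 0.61 [ 0.5842 -0.4965 -0.0021] [402. 216.]
top pliers 0.56 [ 0.5882 -0.4946 -0.0035] [401. 214.]
top pliers_b 0.84 [ 0.5837 -0.2759  0.0025] [332. 215.]
top pliers_b 0.61 [ 0.5842 -0.4965 -0.0021] [402. 216.]
top pliers_b 0.56 [ 0.5882 -0.4946 -0.0035] [401. 214.]
top jaw_a 0.87 [ 0.629  -0.2673  0.0127] [329. 200.]
top jaw_a 0.82 [ 0.6355 -0.4631  0.0076] [392. 199.]
top jaw_a 0.53 [ 0.6419 -0.4753  0.0084] [396. 197.]
top jaw_b 0.87 [ 0.629  -0.2673  0.0127] [329. 200.]
top jaw_b 0.82 [ 0.6355 -0.4631  0.0076] [392. 199.]
top jaw_b 0.53 [ 0.6419 -0.4753  0.0084] [396. 197.]
top grip_a 0.73 [ 0.5108 -0.2987  0.0118] [340. 238.]
top grip_a 0.69 [ 0.4978 -0.5115  0.0096] [408. 243.]
top grip_a 0.6 [ 0.5236 -0.2371  0.011 ] [320. 234.]
top grip_b 0.73 [ 0.5108 -0.2987  0.0118] [340. 238.]
top grip_b 0.69 [ 0.4978 -0.5115  0.0096] [408. 243.]
top grip_b 0.6 [ 0.5236 -0.2371  0.011 ] [320. 234.]
top clip 0.66 [ 0.6506 -0.028   0.1293] [251. 186.]
top ear_a 0.52 [ 0.6245 -0.0274  0.1256] [250. 195.]
top ear_b 0.52 [ 0.6245 -0.0274  0.1256] [250. 195.]
top outlet 0.72 [ 0.6478 -0.0249 -0.0021] [252. 194.]
top mat 0.96 [ 0.5454 -0.2762  0.0007] [332. 227.]
top socket 0.65 [ 0.4459  0.06   -0.0024] [224. 258.]
[[ 9.09042962e-01  4.16702399e-01  6.65748804e-05]
 [ 4.16702404e-01 -9.09042949e-01 -1.49956985e-04]
 [-1.96800987e-06  1.64059255e-04 -9.99999987e-01]]
```

View pics/topcrop.png

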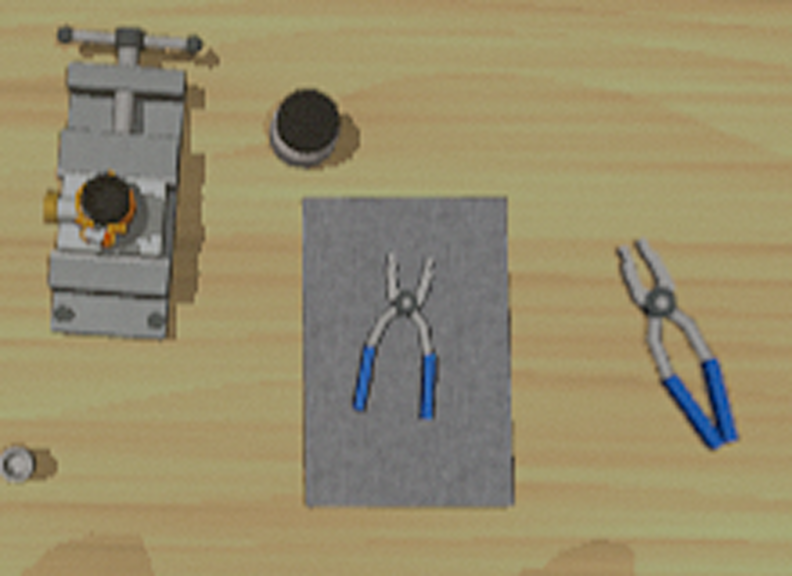

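```bash
python3 - <<'E'
from h import *
i=optics.camera_info("top")
f=lambda x,y,z: ray(i,(220+(x+.5)/3.6-.5,130+(y+.5)/3.6-.5),z)
for n,x,y in [("piv",405,302),("ja",391,256),("jb",432,260),("ga",425,415),("gb",361,408)]: print(n,f(x,y,.018).round(4))
optics.get_image("scene")
marks("scene",["pliers","jaw_a","grip_a","clip","ear_a","ear_b","outlet"],4)
shot("scene","scenecrop",(170,150,350,300),4)
p,R,s=tool();print(p)
E
```

```text
piv [ 0.5859 -0.275   0.018 ]
ja [ 0.6257 -0.263   0.018 ]
jb [ 0.6227 -0.2984  0.018 ]
ga [ 0.4891 -0.2921  0.018 ]
gb [ 0.4943 -0.2373  0.018 ]
scene pliers 0.96 [ 5.882e-01 -4.982e-01 -4.000e-04] [176. 190.]
scene pliers 0.78 [ 5.851e-01 -2.740e-01  3.000e-04] [233. 217.]
scene pliers 0.58 [ 0.5854 -0.2737  0.0055] [233. 216.]
scene pliers 0.56 [ 0.5902 -0.4921 -0.0012] [177. 191.]
scene jaw_a 0.81 [ 0.6298 -0.2618  0.0129] [223. 222.]
scene jaw_a 0.61 [ 0.6247 -0.2956  0.0113] [215. 217.]
scene jaw_a 0.56 [ 0.634  -0.4649  0.0134] [170. 196.]
scene grip_a 0.76 [ 0.5102 -0.5529  0.0092] [184. 171.]
scene grip_a 0.75 [ 0.4983 -0.5163  0.011 ] [195. 173.]
scene grip_a 0.6 [ 0.5202 -0.2981  0.012 ] [243. 200.]
scene grip_a 0.51 [ 0.5219 -0.2347  0.0089] [261. 210.]
scene clip 0.75 [ 0.646  -0.0243  0.1284] [296. 221.]
scene ear_a 0.75 [ 0.6249 -0.0264  0.13  ] [302. 216.]
scene ear_a 0.75 [ 0.6258 -0.0047  0.1301] [310. 220.]
scene ear_b 0.75 [ 0.6249 -0.0264  0.13  ] [302. 216.]
scene ear_b 0.75 [ 0.6258 -0.0047  0.1301] [310. 220.]
scene outlet 0.61 [ 0.6506 -0.0217  0.0032] [294. 271.]
[ 0.2395891  -0.52273677  0.23132019]
```

View pics/scenecrop.png

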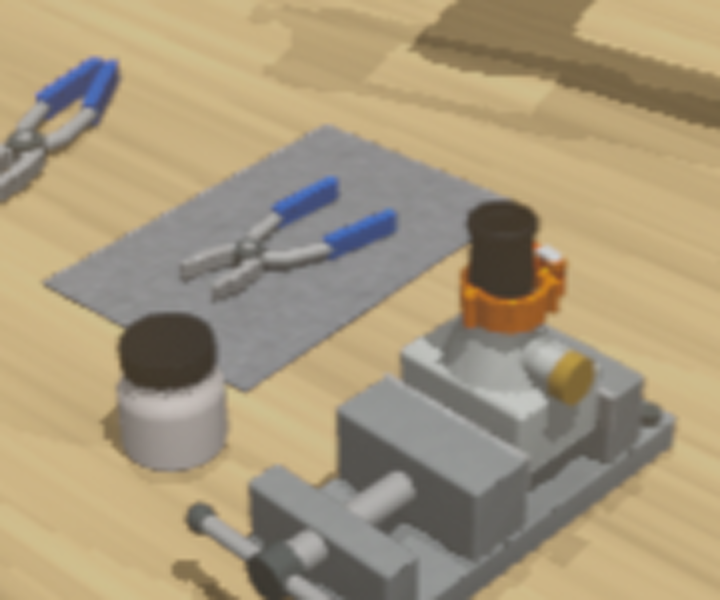

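The mat holds the pliers with 63.5 mm over the grips (spec 65 mm) and jaw tips about 35–40 mm ahead of the pivot (scene px 243,200 / 261,210, pivot 233,217). The bench pair (176,190) is clearly longer with its handles closed. I choose the mat pair and hover over it for the close check.

```bash
python3 -m pendant '0 0 10.4 0 0 0 0; 0 0 10.4 0 0 0 0; 0 0 10.4 0 0 0 0; 0 0 0 35 -41 7 0; 0 0 0 35 -41 7 0; 0 0 0 35 -41 7 0; 0 0 0 35 -41 7 0; 0 0 0 35 -41 7 0; 0 0 0 35 -41 7 0; 0 0 0 35 -41 7 0' 20
python3 - <<'E'
from h import *
p,R,s=tool();print(p,np.degrees(np.arctan2(R[1,0],R[0,0])),s["time"],s["force"])
shot("wrist","w1")
marks("wrist",["pliers","jaw_a","grip_a"],3)
E
```

```text
time: 2.55
position: [0.5171, -0.2645, 0.1823]
tcp_rot: [0.0, 0.998, -0.057, 0.0]
force: [-0.1, 0.4, -0.4]
gripper_width: 0.999
[ 0.51712788 -0.26447595  0.18225185] -6.569558093510272 2.55 [-0.09348216  0.41155526 -0.4353691 ]
wrist pliers 0.86 [ 0.5919 -0.2695  0.0014] [281. 114.]
wrist pliers 0.79 [ 0.5966 -0.4865 -0.0039] [489.  87.]
wrist pliers 0.73 [ 0.5912 -0.272   0.0047] [284. 114.]
wrist jaw_a 0.87 [ 0.6239 -0.2861  0.0122] [292.  74.]
wrist jaw_a 0.79 [ 0.6331 -0.2619  0.0101] [266.  68.]
wrist jaw_a 0.75 [ 0.6381 -0.4558  0.0059] [464.  42.]
wrist grip_a 0.91 [ 0.511  -0.547   0.0086] [538. 160.]
wrist grip_a 0.8 [ 0.5173 -0.2995  0.0127] [312. 179.]
wrist grip_a 0.72 [ 0.4922 -0.516   0.0047] [507. 179.]
```

View pics/w1.png

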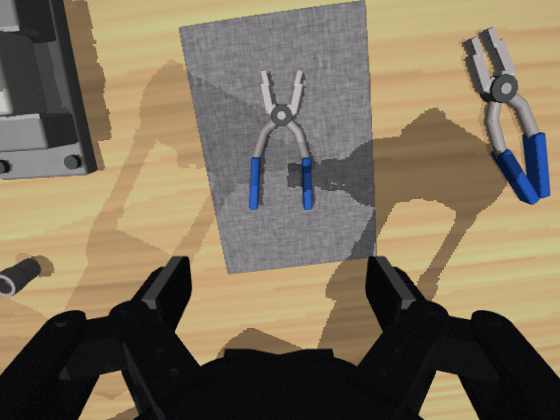

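```bash
python3 - <<'E'
from h import *
i=optics.camera_info("wrist");p,R,s=tool()
for n,uv,z in [("piv",(281,115),.018),("tipL",(264,71),.018),("tipR",(301,71),.018),("hLtop",(258,158),.02),("hLend",(253,208),.02),("hRtop",(306,158),.02),("hRend",(308,208),.02)]:
    w=ray(i,uv,z);print(n,w.round(4),(R.T@(w-p)*1000).round(1))
E
```

```text
piv [ 0.5844 -0.2758  0.018 ] [ 69.2   3.2 163.9]
tipL [ 0.6261 -0.2644  0.018 ] [109.4 -12.9 163.9]
tipR [ 0.6223 -0.299   0.018 ] [109.4  21.9 163.9]
hLtop [ 0.5454 -0.2482  0.02  ] [ 27.3 -19.9 161.9]
hLend [ 0.4933 -0.2359  0.02  ] [-25.8 -26.3 162. ]
hRtop [ 0.54   -0.2963  0.02  ] [ 27.3  28.5 162. ]
hRend [ 0.4868 -0.2939  0.02  ] [-25.8  32.  162. ]
```

```bash
python3 -m pendant '0 0 1 -2.8 3.4 20 0; 0 0 0 0 0 20 0; 0 0 0 0 0 20 0; 0 0 0 0 0 20 0; 0 0 0 0 0 20 0; 0 0 0 0 0 20 0; 0 0 0 0 0 20 0; 0 0 0 0 0 20 0; 0 0 0 0 0 12 0; 0 0 0 0 0 8 0' 20
python3 - <<'E'
from h import *
p,R,s=tool();print(p,np.degrees(np.arctan2(R[1,0],R[0,0])),s["time"],s["force"])
shot("wrist","w2")
i=optics.camera_info("wrist")
E
```

```text
time: 4.0
position: [0.5122, -0.2696, 0.0021]
tcp_rot: [0.0, 0.998, -0.067, -0.0]
force: [0.1, -1.0, 0.4]
gripper_width: 1.001
[ 0.5122267  -0.26960561  0.00205572] -7.643211141151735 4.0 [ 0.10749442 -0.95094742  0.39409971]
```

View pics/w2.png

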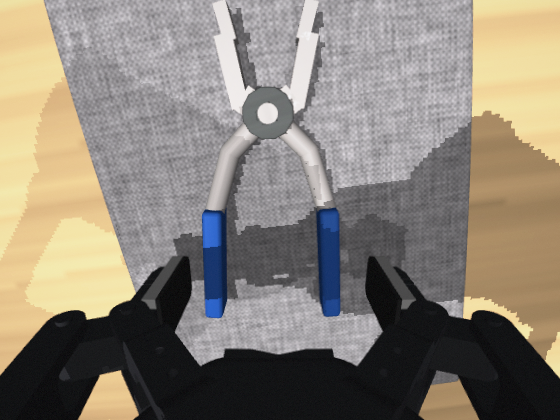

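```bash
python3 - <<'E'
from h import *
i=optics.camera_info("wrist");p,R,s=tool();print(p)
for n,uv,z in [("piv",(268,112),.02),("hLtop",(213,211),.02),("hLend",(214,316),.02),("hRtop",(328,209),.02),("hRend",(331,314),.02)]:
    w=ray(i,uv,z);print(n,w.round(4),(R.T@(w-p)*1000).round(1))
# fingers: edges
for l in ["grip_a","jaw_a","pliers"]: marks("wrist",[l],3)
c=-i["R"].T@i["t"];print(R.T@(c-p)*1000)
E
```

```text
[ 0.51194029 -0.26912018  0.00131576]
piv [ 0.5857 -0.2754  0.02  ] [ 73.9  -3.6 -18.8]
hLtop [ 0.5481 -0.2459  0.02  ] [ 32.7 -27.8 -18.7]
hLend [ 0.4946 -0.2355  0.02  ] [-21.7 -31.1 -18.6]
hRtop [ 0.5424 -0.2953  0.02  ] [ 33.6  21.9 -18.7]
hRend [ 0.4882 -0.2924  0.02  ] [-20.5  26.2 -18.7]
wrist grip_a 0.73 [ 0.5196 -0.2368  0.0142] [209. 265.]
wrist grip_a 0.58 [ 0.5151 -0.2987  0.0107] [337. 255.]
wrist jaw_a 0.76 [ 0.6331 -0.2618  0.0069] [219.  -4.]
wrist jaw_a 0.66 [ 0.6253 -0.2949  0.0152] [306.  -2.]
wrist pliers 0.72 [ 5.888e-01 -2.767e-01  3.000e-04] [272. 105.]
[  75.15512132    0.38396581 -142.49267771]
```

```bash
python3 -m pendant '0 0 -0.7 2 -2.8 0 0; 0 0 0 0 0 0 0.1; 0 0 0 0 0 0 0.2; 0 0 0 0 0 0 0.25; 0 0 0 0 0 0 0.28; 0 0 0 0 0 0 0.3; 0 0 0 0 0 0 0.3; 0 0 0 0 0 0 0.3; 0 0 0 0 0 0 0.3; 0 0 0 0 0 0 0.3' 20
python3 - <<'E'
from h import *
p,R,s=tool();print(p,s["time"],s["force"],s["gripper_width"])
shot("wrist","w3")
E
```

```text
time: 5.45
position: [0.5152, -0.2666, 0.004]
tcp_rot: [0.0, 0.998, -0.06, 0.0]
force: [-2.9, 0.8, 10.7]
gripper_width: 0.707
[ 0.51518641 -0.26655186  0.00395324] 5.45 [-2.85729546  0.82254861 10.72166361] 0.7066575948200777
```

View pics/w3.png

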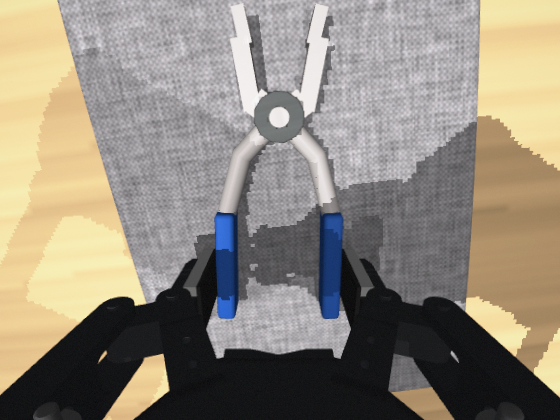

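```bash
python3 -m pendant '0 0 0 0 0 -2 0.3; 0 0 0 0 0 -3 0.3; 0 0 0 0 0 -5 0.3; 0 0 0 0 0 -10 0.3; 0 0 0 0 0 -15 0.3; 0 0 0 0 0 -15 0.3; 0 0 0 0 0 -15 0.3; 0 0 0 0 0 -15 0.3; 0 0 0 0 0 0 0.3; 0 0 0 0 0 0 0.3' 20
python3 - <<'E'
from h import *
p,R,s=tool();print(p,s["time"],s["force"],s["gripper_width"])
shot("wrist","w4")
shot("scene","s4",(170,130,350,280),4)
E
```

```text
time: 6.75
position: [0.5147, -0.266, 0.0821]
tcp_rot: [-0.0, 0.998, -0.06, -0.0]
force: [0.1, -0.0, -1.2]
gripper_width: 0.702
[ 0.51469223 -0.26600981  0.08208606] 6.75 [ 0.09373272 -0.04210357 -1.23413812] 0.7015698424611644
```

View pics/w4.png

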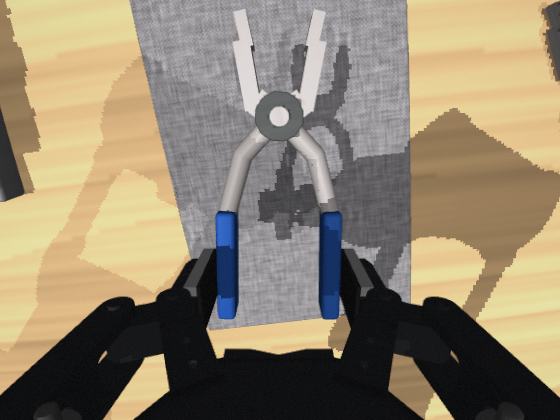

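View pics/s4.png

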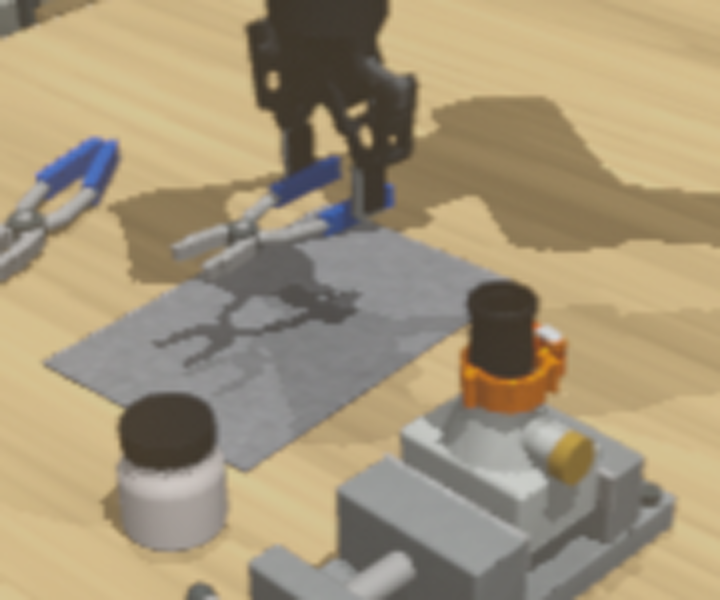

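Pliers are lifted and held (handles at 227/330,265, pivot 279,116). Now I measure the tilt of the held pliers and where the ears point.

```bash
python3 - <<'E'
from h import *
p,R,s=tool()
for cam in ["wrist","scene"]:
    optics.get_image(cam)
    for l in ["pliers","jaw_a","grip_a"]:
        i=optics.camera_info(cam)
        for d in optics.mark_of(cam,l)[:4]:
            w=world(i,d["point"]);print(cam,l,round(d["score"],2),w.round(4),"tool",(R.T@(w-p)*1000).round(1),proj(i,w)[0].round())
shot("wrist","w4c",(180,0,380,150),4)
shot("scene","s4c",(200,150,280,200),9)
E
```

```text
wrist pliers 0.71 [ 0.5855 -0.2759  0.0771] tool [71.7  1.4  4.4] [280. 116.]
wrist jaw_a 0.89 [ 0.6269 -0.2896  0.083 ] tool [114.4  10.1  -1.6] [301.  11.]
wrist jaw_a 0.65 [ 0.6307 -0.2647  0.0832] tool [115.2 -15.   -1.8] [241.   9.]
wrist grip_a 0.77 [ 0.5214 -0.2383  0.0913] tool [  3.5 -28.2  -9.6] [220. 262.]
wrist grip_a 0.61 [ 0.5139 -0.2965  0.0864] tool [ 3.  30.5 -4.8] [337. 258.]
scene pliers 0.86 [ 0.5856 -0.2712  0.0785] tool [71.2 -3.3  3. ] [232. 191.]
scene pliers 0.83 [ 0.5881 -0.4948 -0.004 ] tool [100.5 218.5  85.3] [177. 191.]
scene pliers 0.78 [ 0.5895 -0.4905 -0.0008] tool [101.4 214.1  82.2] [177. 191.]
scene pliers 0.45 [ 0.5828 -0.2712  0.0762] tool [68.4 -2.9  5.3] [233. 192.]
scene jaw_a 0.69 [ 0.6324 -0.2675  0.0832] tool [117.2 -12.5  -1.8] [219. 198.]
scene jaw_a 0.61 [ 0.6358 -0.4635  0.0089] tool [144.2 181.8  72.4] [170. 198.]
scene jaw_a 0.49 [ 0.6404 -0.476   0.0084] tool [150.2 193.6  72.8] [166. 197.]
scene jaw_a 0.47 [ 0.6263 -0.2913  0.0828] tool [114.1  11.8  -1.3] [214. 194.]
scene grip_a 0.81 [ 0.5111 -0.5528  0.0064] tool [ 31.  285.3  75. ] [184. 172.]
scene grip_a 0.77 [ 0.5234 -0.235   0.0849] tool [  5.1 -31.7  -3.2] [260. 184.]
scene grip_a 0.68 [ 0.5189 -0.2973  0.093 ] tool [  8.1  30.7 -11.4] [243. 173.]
scene grip_a 0.67 [ 0.4985 -0.5162  0.0096] tool [ 14.1 250.5  71.9] [195. 173.]
```

View pics/w4c.png

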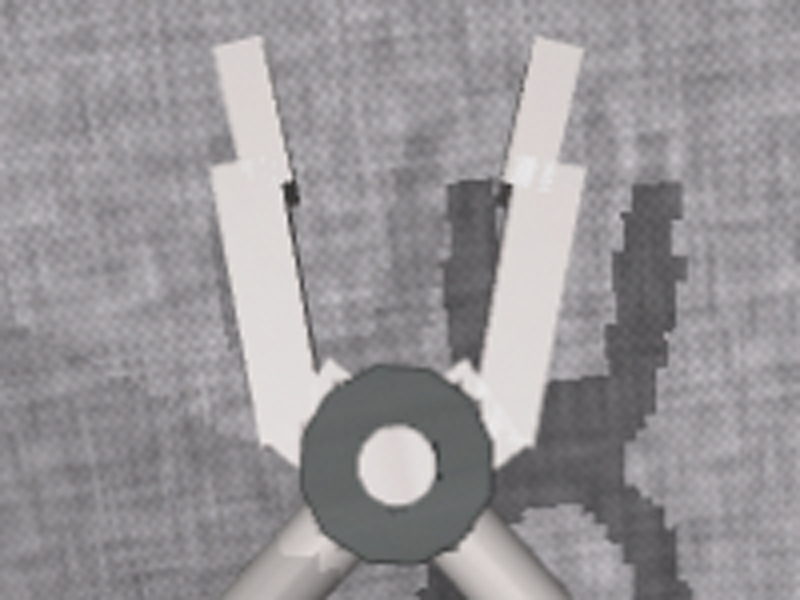

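View pics/s4c.png

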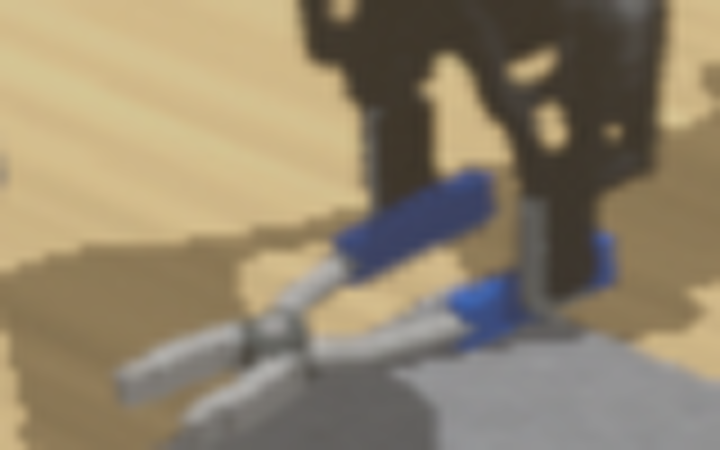

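```bash
python3 -m pendant '0 0 4 0 0 -27 0.3; 0 0 5 0 0 -27 0.3; 0 0 5 0 0 -27 0.3; 0 0 0 -12 -20 0 0.3; 0 0 0 -28 -44 0 0.3; 0 0 0 -32 -52 0 0.3; 0 0 0 -32 -52 0 0.3; 0 0 0 -32 -52 0 0.3; 0 0 0 -24 -38 0 0.3; 0 3 0 -11 -15 0 0.3' 20
python3 - <<'E'
from h import *
p,R,s=tool();print(p,R.round(3),s["time"],s["force"],s["gripper_width"])
shot("wrist","w5");marks("wrist",["ear_a","clip","outlet","jaw_a","pliers","grip_a"])
shot("scene","s5",(200,120,360,240),5)
marks("scene",["ear_a","clip","outlet","jaw_a","pliers","grip_a"])
E
```

```text
time: 8.6
position: [0.4503, 0.0529, 0.1618]
tcp_rot: [0.004, 0.984, -0.179, 0.025]
force: [0.3, -0.5, -1.6]
gripper_width: 0.697
[0.45028184 0.05287327 0.16181396] [[ 0.935 -0.353  0.047]
 [-0.352 -0.936 -0.018]
 [ 0.05  -0.    -0.999]] 8.6 [ 0.26883278 -0.47799965 -1.63582633] 0.6971729405552657
wrist jaw_a 0.66 [0.5352 0.0051 0.1088] [298.  81.]
wrist jaw_a 0.55 [0.5455 0.0295 0.1086] [255.  79.]
wrist pliers 0.83 [0.5047 0.0242 0.1248] [286. 141.]
wrist pliers 0.65 [0.5024 0.0295 0.121 ] [279. 148.]
wrist grip_a 0.79 [0.4608 0.0766 0.1655] [222. 264.]
wrist grip_a 0.69 [0.4403 0.0207 0.1627] [336. 260.]
scene ear_a 0.75 [0.535  0.0025 0.1044] [337. 213.]
scene ear_a 0.67 [ 0.6229 -0.0244  0.1273] [303. 217.]
scene ear_a 0.5 [ 0.6275 -0.005   0.1285] [309. 221.]
scene clip 0.87 [ 0.6473 -0.0237  0.1282] [296. 222.]
scene outlet 0.91 [ 0.6511 -0.0205  0.0013] [295. 272.]
scene jaw_a 0.76 [ 0.642  -0.4772  0.0086] [165. 197.]
scene jaw_a 0.66 [ 0.638  -0.4657  0.0115] [168. 197.]
scene jaw_a 0.66 [ 0.7372 -0.1895  0.0008] [212. 259.]
scene pliers 0.78 [0.5002 0.0312 0.1267] [358. 202.]
scene pliers 0.76 [ 0.5893 -0.4957 -0.0023] [176. 191.]
scene pliers 0.73 [ 0.5888 -0.4923  0.    ] [177. 190.]
scene grip_a 0.87 [ 0.5116 -0.551   0.0078] [184. 172.]
scene grip_a 0.8 [0.4466 0.025  0.1649] [369. 177.]
scene grip_a 0.71 [ 0.4969 -0.5169  0.0092] [196. 173.]
```

View pics/w5.png

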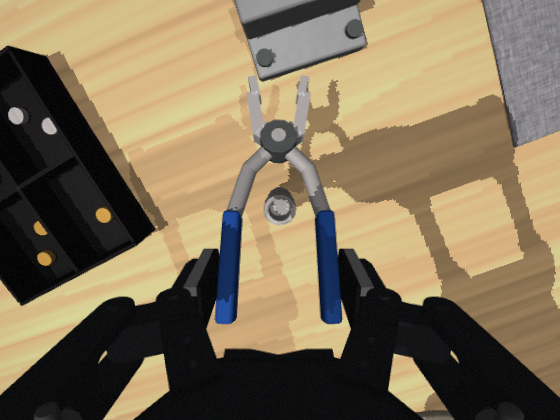

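View pics/s5.png

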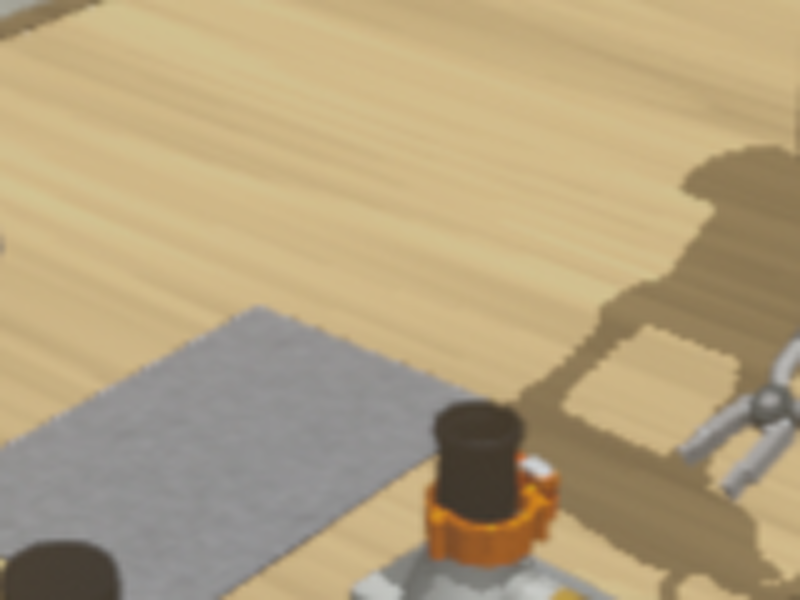

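The fast sideways move let the nose droop about 29° (tips at z≈0.107, grips ≈0.164; wrist px tips 255/298,80). I'll take the pliers slowly back to the mat, press them flat there, and regrip nearer their balance point.

```bash
python3 -m pendant '0 -3 0 0 0 0 0.3; 0 0 0 9 14 0 0.3; 0 0 0 17 27 0 0.3; 0 0 0 23 37 0 0.3; 0 0 0 26 42 0 0.3; 0 0 0 26 42 0 0.3; 0 0 0 26 42 0 0.3; 0 0 0 23 36 0 0.3; 0 0 0 15 24 0 0.3; 0 0 0 8 12 0 0.3' 20
python3 -m pendant '0 0 -3.5 0 0 4 0.3; 0 0 -3.5 0 0 8 0.3; 0 0 -3.5 0 0 12 0.3; 0 0 -3.5 0 0 14 0.3; 0 0 0 0 0 14 0.3; 0 0 0 0 0 14 0.3; 0 0 0 0 0 10 0.3; 0 0 0 0 0 8 0.3; 0 0 0 0 0 6 0.3; 0 0 0 0 0 0 0.3' 20
python3 - <<'E'
from h import *
p,R,s=tool();print(p,R.round(3),s["time"],s["force"],s["gripper_width"])
shot("wrist","w6")
shot("scene","s6",(180,120,320,230),5)
E
```

```text
time: 10.55
position: [0.5156, -0.2713, 0.1631]
tcp_rot: [-0.0, 0.983, -0.182, -0.0]
force: [-0.4, 0.4, -2.3]
gripper_width: 0.701
time: 11.8
position: [0.5157, -0.2697, 0.0729]
tcp_rot: [-0.0, 0.998, -0.06, -0.0]
force: [0.7, 0.7, -1.2]
gripper_width: 0.701
[ 0.51565636 -0.2696697   0.07291695] [[ 0.993 -0.12  -0.001]
 [-0.12  -0.993  0.   ]
 [-0.001 -0.    -1.   ]] 11.8 [ 0.68322235  0.72199628 -1.24342809] 0.7008973630571266
```

View pics/s6.png

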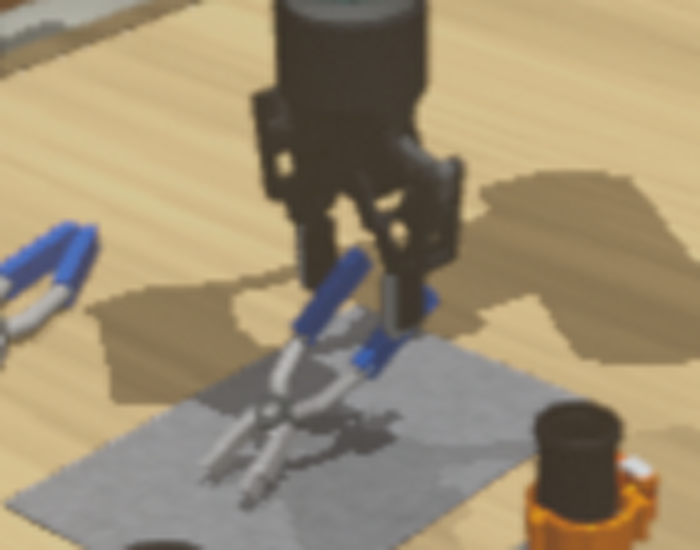

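View pics/w6.png

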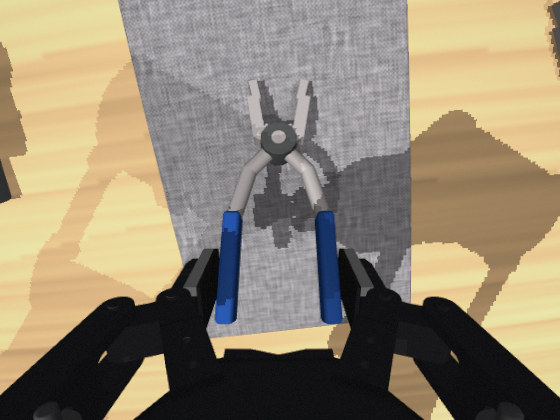

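```bash
python3 -m pendant '0 0 0 0 0 8 0.3; 0 0 0 0 0 8 0.3; 0 0 0 0 0 8 0.3; 0 0 0 0 0 8 0.3; 0 0 0 0 0 8 0.3; 0 0 0 0 0 8 0.3; 0 0 0 0 0 7 0.3; 0 0 0 0 0 6 0.3; 0 0 0 0 0 4 0.3; 0 0 0 0 0 0 0.3' 20
python3 - <<'E'
from h import *
p,R,s=tool();print(p,s["time"],s["force"],s["gripper_width"])
shot("wrist","w7")
shot("scene","s7",(180,120,320,230),5)
E
```

```text
time: 13.15
position: [0.5158, -0.2697, 0.0081]
tcp_rot: [-0.0, 0.998, -0.06, -0.0]
force: [-0.6, -0.8, -0.4]
gripper_width: 0.703
[ 0.51579079 -0.26973188  0.00808008] 13.15 [-0.6129102  -0.82250129 -0.37878309] 0.7027379940476327
```

View pics/s7.png

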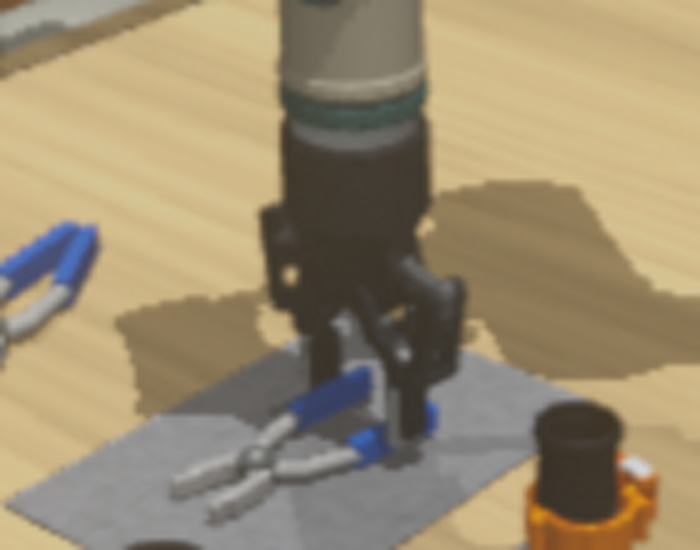

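View pics/w7.png

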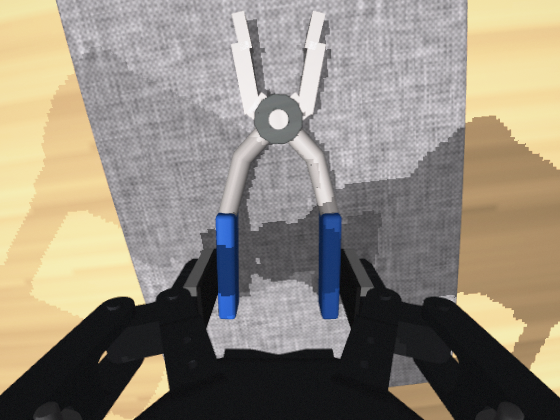

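```bash
python3 -m pendant '0 0 0 0 0 2 0.3; 0 0 0 0 0 0 0.22; 0 0 0 0 0 0 0.15; 0 0 0 0 0 0 0.1; 0 0 0 5 0 0 0.1; 0 0 0 5 0 0 0.1; 0 0 0 0 0 0 0.2; 0 0 0 0 0 0 0.28; 0 0 0 0 0 0 0.32; 0 0 0 0 0 0 0.32' 20
python3 - <<'E'
from h import *
p,R,s=tool();print(p,s["time"],s["force"],s["gripper_width"])
shot("wrist","w8");marks("wrist",["pliers","jaw_a","grip_a"],2)
E
```

```text
time: 14.5
position: [0.526, -0.271, 0.0077]
tcp_rot: [0.0, 0.998, -0.06, 0.001]
force: [-0.5, 1.0, 8.2]
gripper_width: 0.691
[ 0.52604027 -0.27096038  0.0077012 ] 14.5 [-0.48469551  0.96972567  8.19207205] 0.6911138417473764
wrist pliers 0.84 [ 0.5873 -0.2776 -0.0006] [276. 137.]
wrist jaw_a 0.69 [ 0.6317 -0.2716  0.0123] [248.  34.]
wrist jaw_a 0.66 [ 0.6233 -0.2969  0.0116] [311.  48.]
wrist grip_a 0.93 [ 0.5208 -0.2395  0.0153] [218. 281.]
wrist grip_a 0.91 [ 0.515  -0.301   0.0124] [338. 275.]
```

View pics/w8.png

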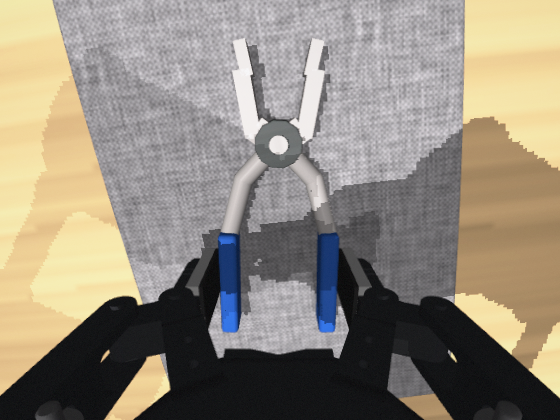

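```bash
python3 -m pendant '0 0 0 0 0 0 0.22; 0 0 0 0 0 0 0.2; 0 0 0 0 0 2 0.2; 0 0 0 0 0 2 0.2; 0 0 0 0 0 1 0.2; 0 0 0 0 0 0 0.2; 0 0 0 0 0 0 0.2; 0 0 0 0 0 0 0.2; 0 0 0 0 0 0 0.2; 0 0 0 0 0 0 0.2' 20
python3 - <<'E'
from h import *
shot("scene","s8",(200,150,300,225),7)
E
```

```text
time: 15.95
position: [0.5258, -0.271, 0.0014]
tcp_rot: [0.0, 0.998, -0.06, 0.0]
force: [0.4, 0.4, 0.2]
gripper_width: 0.799
```

View pics/s8.png

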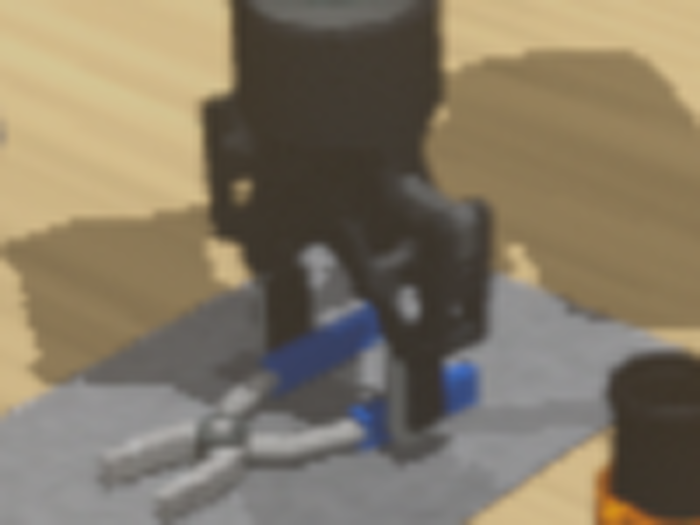

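```bash
python3 -m pendant '0 0 0 0 0 2 0.2; 0 0 0 0 0 1 0.2; 0 0 0 0 0 0 0.22; 0 0 0 0 0 0 0.24; 0 0 0 0 0 -0.6 0.26; 0 0 0 0 0 -0.6 0.28; 0 0 0 0 0 -0.6 0.3; 0 0 0 0 0 -0.6 0.32; 0 0 0 0 0 -0.6 0.34; 0 0 0 0 0 0 0.34' 20
python3 - <<'E'
from h import *
shot("scene","s9",(200,150,300,225),7)
E
```

```text
time: 17.25
position: [0.5258, -0.271, 0.0013]
tcp_rot: [0.0, 0.998, -0.06, 0.0]
force: [-0.6, 0.1, -1.9]
gripper_width: 0.663
```

View pics/s9.png

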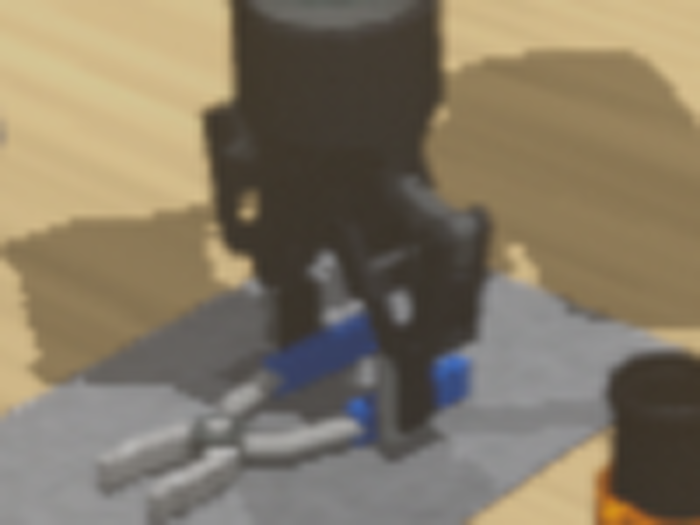

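```bash
python3 -m pendant '0 0 0 0 0 -1 0.34; 0 0 0 0 0 -3 0.34; 0 0 0 0 0 -6 0.34; 0 0 0 0 0 -9 0.34; 0 0 0 0 0 -12 0.34; 0 0 0 0 0 -14 0.34; 0 0 0 0 0 -14 0.34; 0 0 0 0 0 -12 0.34; 0 0 0 0 0 -8 0.34; 0 0 0 0 0 -4 0.34' 20
python3 - <<'E'
from h import *
p,R,s=tool()
shot("wrist","w10")
for l in ["jaw_a","grip_a","pliers"]:
    i=optics.camera_info("wrist")
    for d in optics.mark_of("wrist",l)[:2]:
        print(l,(R.T@(world(i,d["point"])-p)*1000).round(1))
E
```

```text
time: 18.55
position: [0.5259, -0.271, 0.0849]
tcp_rot: [0.0, 0.998, -0.06, 0.0]
force: [-1.1, 0.5, -1.1]
gripper_width: 0.663
jaw_a [131.8 176.5  72.9]
jaw_a [106.2 -11.9 -10.2]
grip_a [ -9.4  30.8 -12.3]
grip_a [ -7.9 -28.  -14.7]
pliers [61.3  3.9  0.9]
```

View pics/w10.png

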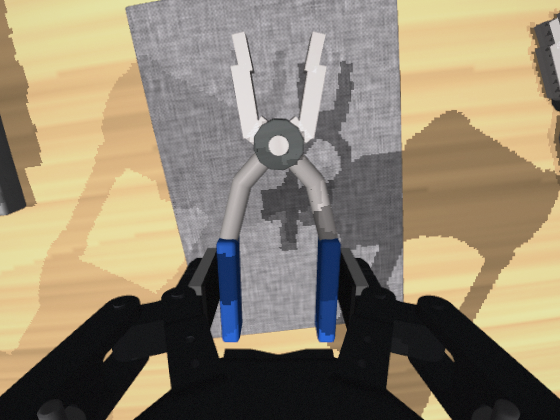

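```bash
python3 -m pendant '0 0 2 0 0 -4 0.34; 0 0 4 0 0 -8 0.34; 0 0 4 0 0 -9 0.34; 0 0 3 0 0 -8 0.34; 0 0 1 -4 -7 -5 0.34; 0 0 0 -8 -14 -2 0.34; 0 0 0 -12 -20 0 0.34; 0 0 0 -16 -27 0 0.34; 0 0 0 -18 -30 0 0.34; 0 0 0 -18 -30 0 0.34' 20
python3 -m pendant '0 0 0 -18 -30 0 0.34; 0 0 0 -18 -30 0 0.34; 0 0 0 -16 -27 0 0.34; 0 0 0 -13 -22 0 0.34; 0 0 0 -9 -16 0 0.34; 0 0 0 -6 -10 0 0.34; 0 0 0 -4 -7 0 0.34; 0 0 0 -2 -4 0 0.34; 0 0 0 0 0 0 0.34; 0 0 0 0 0 0 0.34' 20
python3 - <<'E'
from h import *
p,R,s=tool();print(p,s["force"])
shot("wrist","w11")
for cam in ["wrist","scene"]:
  if cam=="scene": shot("scene","s11",(260,140,400,240),5.5)
  for l in ["jaw_a","grip_a","pliers","ear_a","clip","outlet"]:
    i=optics.camera_info(cam)
    for d in optics.mark_of(cam,l)[:3]:
        w=world(i,d["point"])
        if abs(w[1])<.15: print(cam,l,round(d["score"],2),w.round(4),(R.T@(w-p)*1000).round(1))
E
```

```text
time: 20.0
position: [0.4989, -0.1215, 0.12]
tcp_rot: [-0.0, 0.984, -0.181, -0.001]
force: [0.5, 0.5, -1.4]
gripper_width: 0.661
time: 21.25
position: [0.4721, 0.0423, 0.1202]
tcp_rot: [0.0, 0.983, -0.181, 0.0]
force: [0.3, -0.5, -1.7]
gripper_width: 0.663
[0.47207857 0.04230217 0.12024969] [ 0.26483899 -0.52043604 -1.65331561]
wrist jaw_a 0.96 [ 0.5644 -0.0051  0.1307] [103.1  11.4 -10.4]
wrist jaw_a 0.81 [0.5763 0.0167 0.1318] [106.5 -13.2 -11.6]
wrist grip_a 0.88 [0.4726 0.0681 0.1328] [ -8.7 -24.3 -12.6]
wrist grip_a 0.69 [0.4526 0.0161 0.1316] [ -8.9  31.4 -11.4]
wrist pliers 0.68 [0.5307 0.0194 0.1226] [62.9  0.5 -2.3]
scene jaw_a 0.76 [0.5776 0.0193 0.1329] [106.8 -16.2 -12.6]
scene jaw_a 0.6 [ 0.5645 -0.0049  0.1342] [103.2  11.1 -14. ]
scene grip_a 0.9 [0.4599 0.0178 0.1345] [ -2.6  27.3 -14.2]
scene pliers 0.97 [0.5281 0.0208 0.1228] [60.   0.1 -2.6]
scene ear_a 0.88 [ 0.6241 -0.029   0.1293] [167.5  12.3  -9. ]
scene ear_a 0.76 [ 0.6262 -0.005   0.1324] [160.9 -10.8 -12.2]
scene ear_a 0.63 [0.5279 0.0223 0.1205] [59.3 -1.3 -0.3]
scene clip 0.75 [ 0.6457 -0.0244  0.1287] [186.    0.4  -8.4]
scene clip 0.54 [0.5289 0.0222 0.1262] [60.3 -1.5 -6. ]
scene clip 0.48 [0.5286 0.0201 0.1176] [60.7  0.6  2.7]
scene outlet 0.64 [ 0.652  -0.0177  0.0059] [189.5  -8.2 114.3]
scene outlet 0.63 [ 0.6226 -0.0067  0.1245] [158.1  -7.9  -4.2]
```

View pics/w11.png

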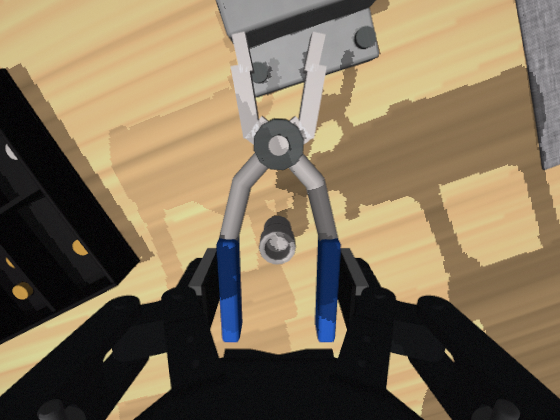

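View pics/s11.png

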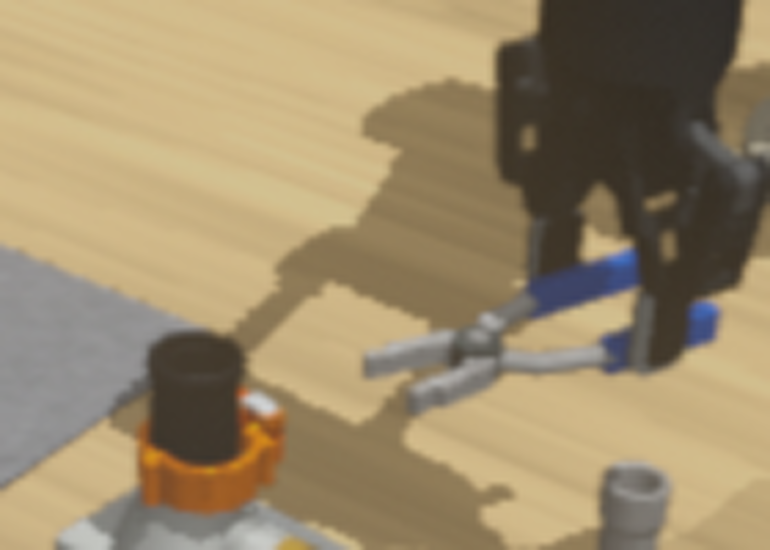

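```bash
python3 -m pendant '0 0 0 3 2.5 0 0.34; 0 0 0 7 6 0 0.34; 0 0 0 9 7 -0 0.34; 0 0 0 7 6 0.5 0.34; 0 0 -1.5 4 2.7 0.5 0.34; 0 0 -2.5 0 0 0.5 0.34; 0 0 -3 0 0 0.5 0.34; 0 0 -2.3 0 0 0.5 0.34; 0 0 -1 0 0 0 0.34; 0 0 0 0 0 0 0.34' 20
cat > m.py <<'E'
from h import *
import sys
n=sys.argv[1]
p,R,s=tool();print("tcp",p.round(4),"yaw",np.degrees(np.arctan2(R[1,0],R[0,0])).round(2),"F",s["force"].round(1),s["gripper_width"].round(3),s["time"])
for cam,nm in [("wrist","w"),("scene","s"),("top","t")]:
  if cam=="wrist": shot(cam,nm+n)
  if cam=="scene": shot(cam,nm+n,(260,160,380,250),6.5)
  if cam=="top": shot(cam,nm+n,(210,160,310,240),7)
  for l in ["jaw_a","ear_a","clip"]:
    i=optics.camera_info(cam)
    for d in optics.mark_of(cam,l)[:3]:
        w=world(i,d["point"])
        if abs(w[1])<.15 and w[2]>.1: print(cam,l,round(d["score"],2),w.round(4),(R.T@(w-p)*1000).round(1))
E
python3 m.py 12
```

```text
time: 23.2
position: [0.4913, 0.0094, 0.1177]
tcp_rot: [0.0, 0.996, -0.092, -0.0]
force: [-0.8, 0.3, -2.0]
gripper_width: 0.66Traceback (most recent call last):
  File "m.py", line 4, in <module>
    p,R,s=tool();print("tcp",p.round(4),"yaw",np.degrees(np.arctan2(R[1,0],R[0,0])).round(2),"F",s["force"].round(1),s["gripper_width"].round(3),s["time"])
                                                                                                                     ^^^^^^^^^^^^^^^^^^^^^^^^
AttributeError: 'float' object has no attribute 'round'
```

```bash
sed -i 's/s\["gripper_width"\].round(3)/round(s["gripper_width"],3)/' m.py; python3 m.py 12
```

```text
tcp [0.4913 0.0094 0.1177] yaw -10.58 F [-0.8  0.3 -2. ] 0.66 23.2
wrist jaw_a 0.6 [0.5957 0.0027 0.1278] [103.9 -12.6 -10. ]
wrist jaw_a 0.59 [ 0.5892 -0.0199  0.1296] [101.7  10.8 -11.9]
scene jaw_a 0.82 [0.6008 0.0039 0.1304] [108.7 -14.6 -12.7]
scene jaw_a 0.65 [ 0.5907 -0.023   0.1271] [103.7  13.6  -9.4]
scene ear_a 0.83 [ 0.6223 -0.025   0.1304] [135.2   9.8 -12.7]
scene ear_a 0.81 [ 0.6239 -0.0052  0.1276] [133.1 -10.   -9.9]
scene clip 0.81 [ 0.6477 -0.0242  0.1287] [160.    4.3 -11. ]
top jaw_a 0.49 [ 0.5935 -0.0008  0.1306] [102.3  -8.7 -12.9]
top ear_a 0.55 [ 0.62   -0.0072  0.1253] [129.6  -7.3  -7.6]
top ear_a 0.52 [ 0.6225 -0.0279  0.1297] [135.8  12.6 -12. ]
top clip 0.49 [ 0.6516 -0.0255  0.1298] [164.    4.9 -12.1]
top clip 0.16 [ 0.6218 -0.0071  0.1261] [131.4  -7.7  -8.4]
```

View pics/w12.png

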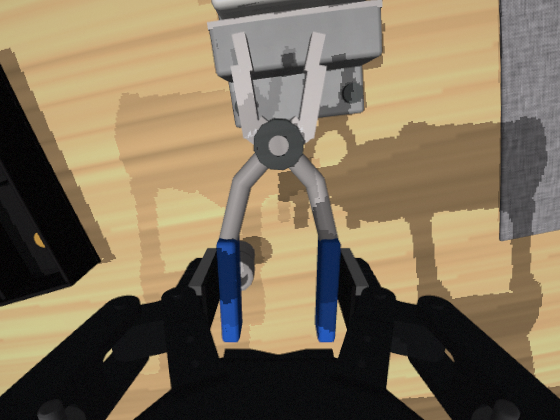

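View pics/s12.png

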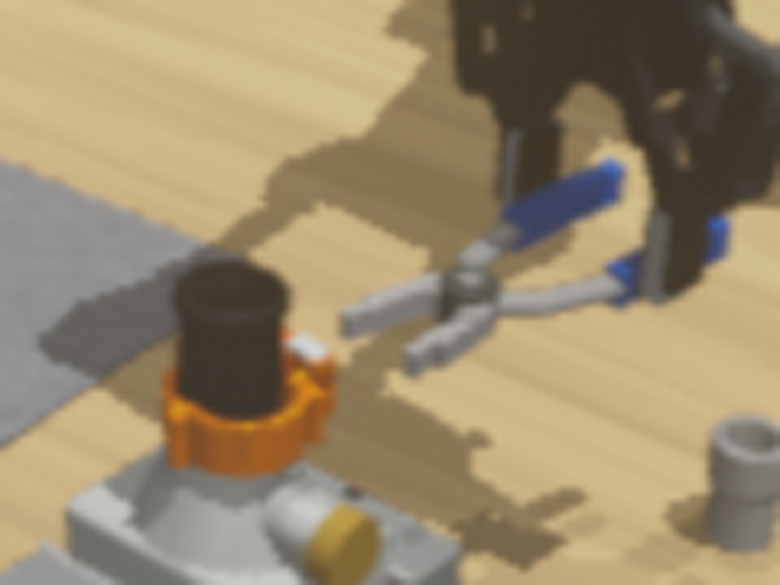

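View pics/t12.png

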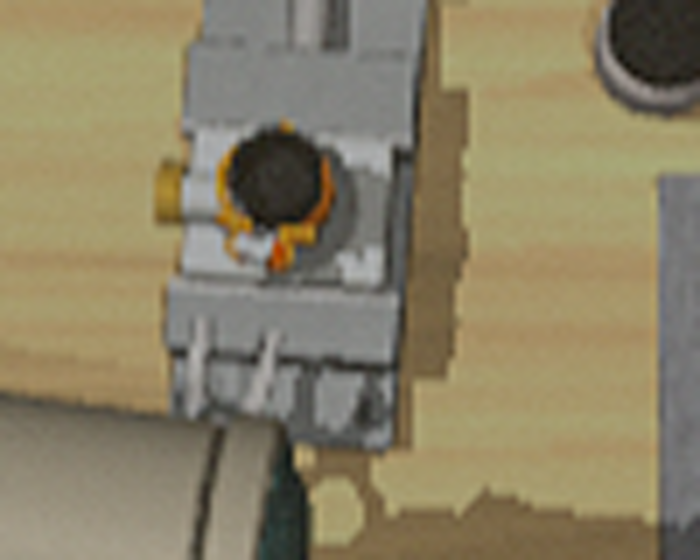

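```bash
python3 - <<'E'
from h import *
im=optics.get_image("top")[:,:,::-1]
x0,y0,x1,y1=232,170,272,225;k=14
c=cv2.resize(im[y0:y1,x0:x1],None,fx=k,fy=k,interpolation=cv2.INTER_CUBIC)
i=optics.camera_info("top")
p,R,s=tool()
def dot(T,col):
    w=p+R@(np.array(T)/1000);u,v=proj(i,w)[0];cv2.circle(c,(int((u-x0+.5)*k),int((v-y0+.5)*k)),4,col,-1)
for x in (105,115,125,135,145): 
    for y in (-12.4,0,12.4): dot((x,y,-11-5),(255,0,0) if y else (0,255,0))
cv2.imwrite("pics/t12b.png",c)
im=optics.get_image("scene")[:,:,::-1]
x0,y0,x1,y1=280,185,345,235;k=12
c=cv2.resize(im[y0:y1,x0:x1],None,fx=k,fy=k,interpolation=cv2.INTER_CUBIC)
i=optics.camera_info("scene")
for x in (105,115,125,135,145): 
    for y in (-12.4,0,12.4): dot((x,y,-11-5),(255,0,0) if y else (0,255,0))
cv2.imwrite("pics/s12b.png",c)
E
```

```text
(no output)
```

View pics/t12b.png

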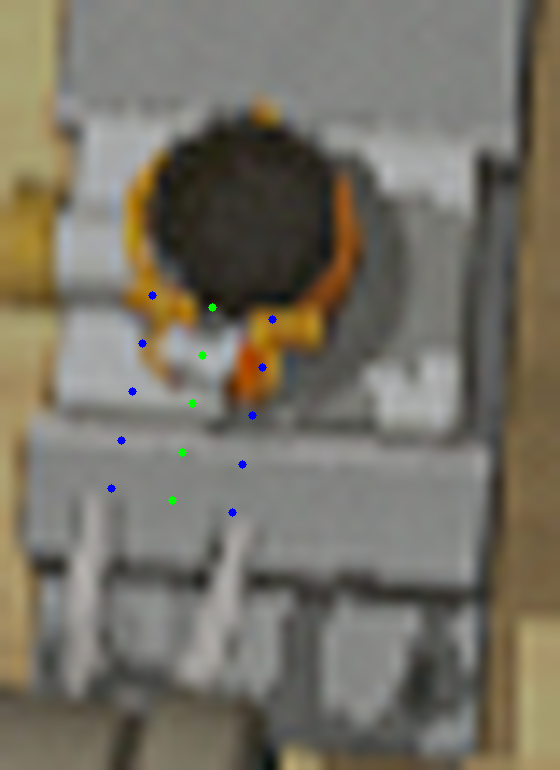

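View pics/s12b.png

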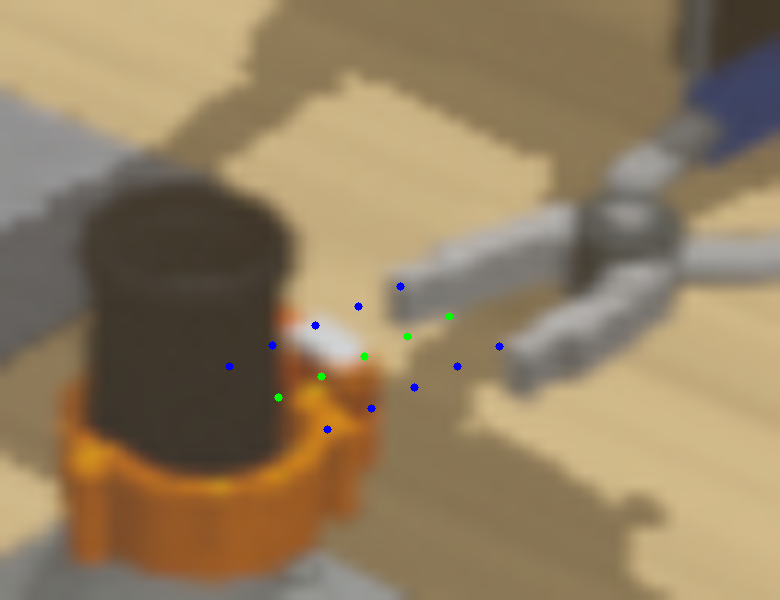

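```bash
python3 -m pendant '0 0 0 1 0.5 0.2 0.335; 0 0 0 2 0.5 0.3 0.33; 0 0 0 3 0.5 0.3 0.325; 0 0 0 3 0.5 0.2 0.32; 0 0 0 3 0 0 0.32; 0 0 0 2 0 0 0.32; 0 0 0 1.5 0 0 0.32; 0 0 0 1 0 0 0.32; 0 0 0 0.5 0 0 0.32; 0 0 0 0 0 0 0.32' 20
python3 m.py 13; python3 - <<'E'
from h import *
shot("wrist","w13c",(200,0,360,110),5)
E
```

```text
time: 25.15
position: [0.5076, 0.0044, 0.1168]
tcp_rot: [0.0, 0.996, -0.092, -0.0]
force: [-0.5, 0.4, -0.8]
gripper_width: 0.682
tcp [0.5076 0.0044 0.1168] yaw -10.58 F [-0.5  0.4 -0.8] 0.682 25.15
wrist jaw_a 0.81 [ 0.6056 -0.026   0.1276] [101.9  11.9 -10.8]
wrist jaw_a 0.8 [6.122e-01 2.000e-04 1.272e-01] [103.6 -15.1 -10.4]
scene jaw_a 0.95 [0.614  0.0013 0.1258] [105.2 -16.5  -9. ]
scene jaw_a 0.72 [ 0.608  -0.0294  0.1252] [104.9  14.8  -8.4]
scene ear_a 0.88 [ 0.6238 -0.0248  0.1275] [119.6   7.4 -10.7]
scene ear_a 0.53 [ 0.6275 -0.0051  0.1249] [119.6 -12.6  -8.1]
scene clip 0.81 [ 0.6462 -0.0255  0.1341] [141.7   3.9 -17.3]
top ear_a 0.48 [ 0.6211 -0.0044  0.1279] [113.2 -12.1 -11.1]
top ear_a 0.44 [ 0.6245 -0.0286  0.1293] [121.   11.  -12.5]
top clip 0.61 [ 0.6521 -0.0255  0.1309] [147.5   2.9 -14.1]
```

View pics/w13c.png

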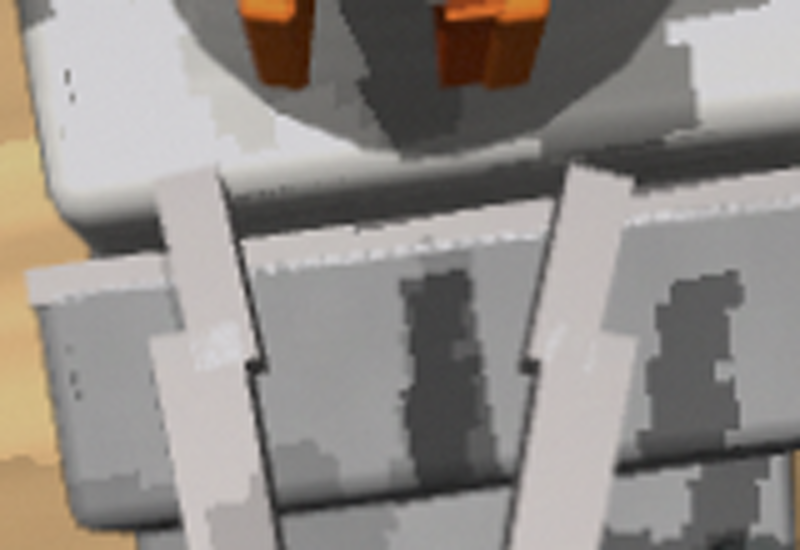

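View pics/t13.png

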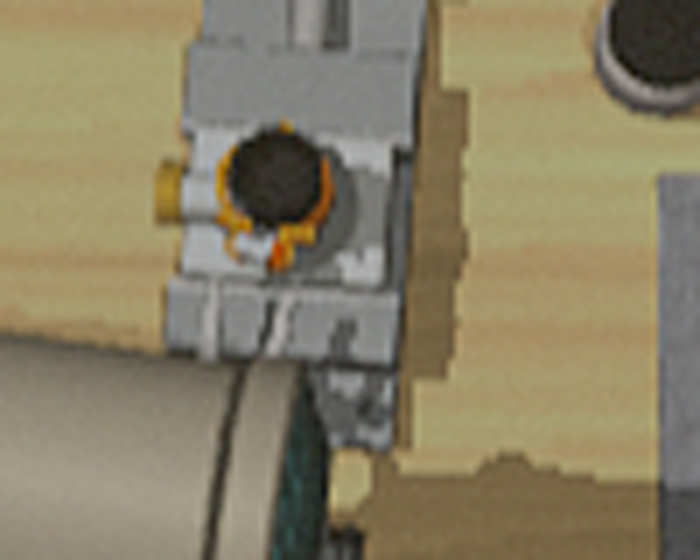

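View pics/s13.png

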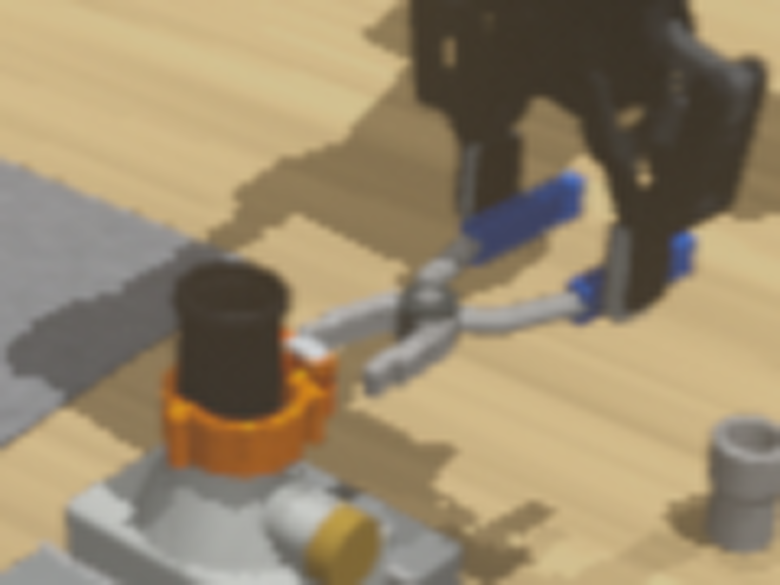

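```bash
python3 -m pendant '0 0 0 0.8 0 0 0.32; 0 0 0 1.4 0 0 0.32; 0 0 0 1.8 0 0 0.32; 0 0 0 1.8 0 0 0.32; 0 0 0 1.8 0 0 0.32; 0 0 0 1.8 0 0 0.32; 0 0 0 1.4 0 0 0.32; 0 0 0 0.8 0 0 0.32; 0 0 0 0.4 0 0 0.32; 0 0 0 0 0 0 0.32' 20
python3 - <<'E'
from h import *
shot("wrist","w14c",(200,0,360,110),5)
E
```

```text
time: 27.05
position: [0.5194, 0.0022, 0.1168]
tcp_rot: [0.0, 0.996, -0.092, -0.0]
force: [-0.6, 0.4, -1.7]
gripper_width: 0.682
```

View pics/w14c.png

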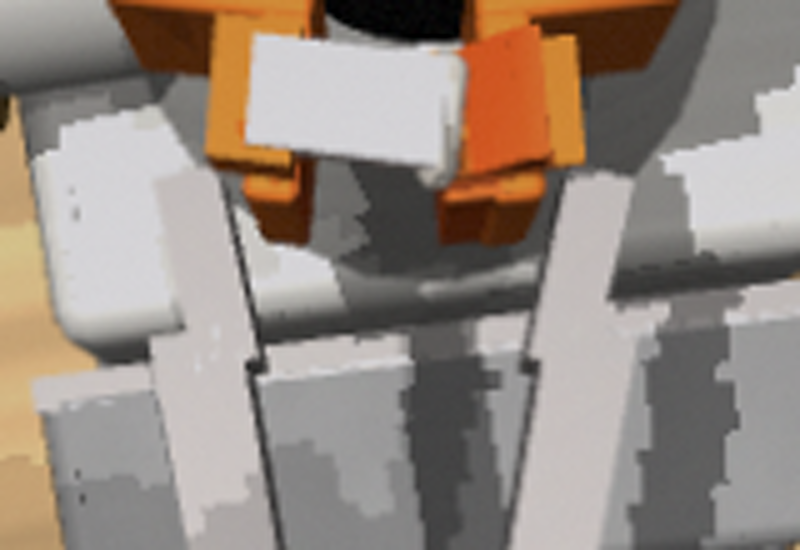

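Wrist crop shows the jaw tips (inner edges 222 and 568, row 170) straddling the ears evenly (outer faces 245 and 545), passing under the tongue. Continuing in small steps.

```bash
python3 -m pendant '0 0 0 0.8 0 0 0.32; 0 0 0 1 0 0 0.32; 0 0 0 1 0 0 0.32; 0 0 0 1 0 0 0.32; 0 0 0 0.8 0 0 0.32; 0 0 0 0.6 0 0 0.32; 0 0 0 0.5 0 0 0.32; 0 0 0 0.3 0 0 0.32; 0 0 0 0 0 0 0.32; 0 0 0 0 0 0 0.32' 20
python3 - <<'E'
from h import *
shot("wrist","w15c",(200,0,360,110),5)
E
```

```text
time: 28.35
position: [0.5253, 0.0011, 0.1168]
tcp_rot: [0.0, 0.996, -0.092, -0.0]
force: [-0.7, 0.5, -1.0]
gripper_width: 0.68
```

View pics/w15c.png

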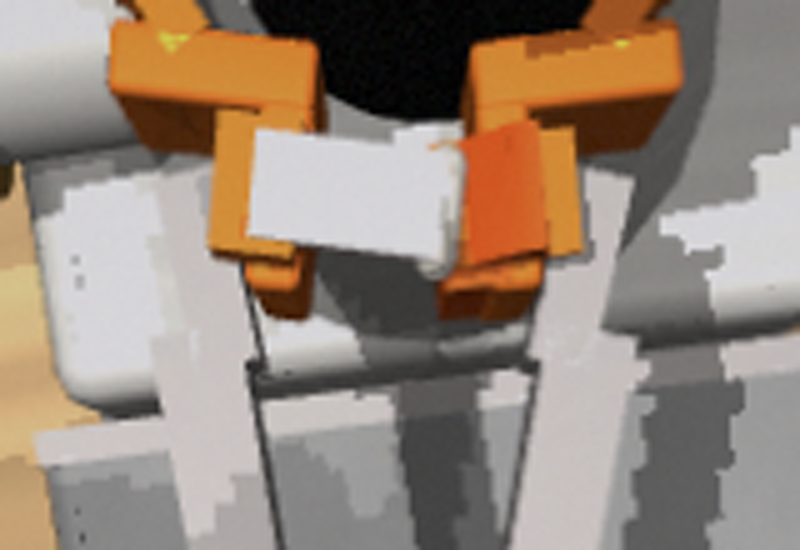

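```bash
python3 -m pendant '0 0 0 0.5 0 0 0.32; 0 0 0 0.5 0 0 0.32; 0 0 0 0.5 0 0 0.32; 0 0 0 0.4 0 0 0.32; 0 0 0 0.3 0 0 0.32; 0 0 0 0.3 0 0 0.32; 0 0 0 0 0 0 0.32; 0 0 0 0 0 0 0.32; 0 0 0 0 0 0 0.32; 0 0 0 0 0 0 0.32' 20
```

```text
time: 29.65
position: [0.5275, 0.0006, 0.1167]
tcp_rot: [0.0, 0.996, -0.092, -0.0]
force: [-2.4, -0.2, -1.9]
gripper_width: 0.68
```

```bash
python3 -m pendant '0 0 0 0.3 0 0 0.32; 0 0 0 0.3 0 0 0.32; 0 0 0 0.3 0 0 0.32; 0 0 0 0.3 0 0 0.32; 0 0 0 0 0 0 0.32; 0 0 0 0 0 0 0.32; 0 0 0 0 0 0 0.32; 0 0 0 0 0 0 0.32; 0 0 0 0 0 0 0.32; 0 0 0 0 0 0 0.32' 20
python3 - <<'E'
from h import *
print(env.sense()["force"])
shot("wrist","w16c",(200,0,360,110),5)
E
```

```text
time: 30.9
position: [0.5282, 0.0005, 0.1166]
tcp_rot: [0.0, 0.996, -0.092, -0.001]
force: [-4.8, -0.5, -0.7]
gripper_width: 0.683
[-4.83923672 -0.51949719 -0.70840302]
```

View pics/w16c.png

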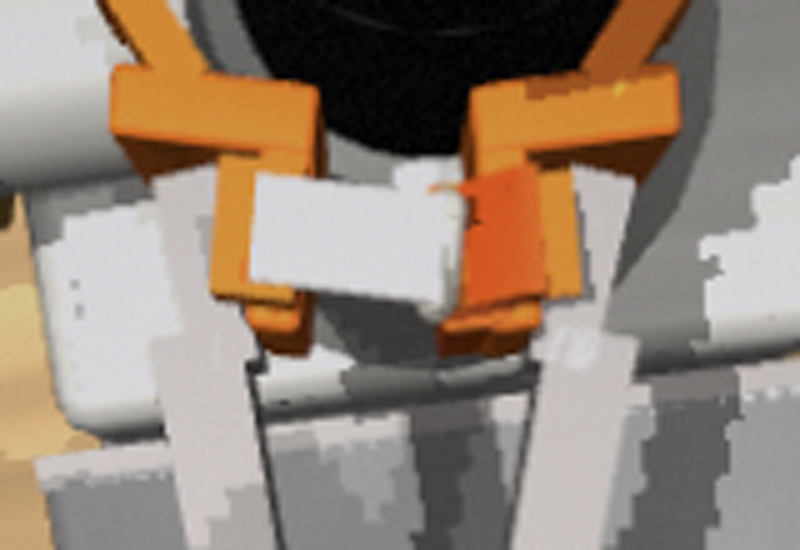

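```bash
python3 -m pendant '0 0 0 0 0 0 0.33; 0 0 0 -0.2 0 -0.1 0.34; 0 0 0 -0.2 0 -0.1 0.35; 0 0 0 -0.2 0 -0.1 0.36; 0 0 0 -0.2 0 -0.1 0.37; 0 0 0 -0.2 0 -0.1 0.38; 0 0 0 -0.2 0 -0.1 0.39; 0 0 0 -0.2 0 -0.1 0.4; 0 0 0 0 0 0 0.4; 0 0 0 0 0 0 0.4' 20
python3 - <<'E'
from h import *
print(env.sense()["force"])
shot("wrist","w17c",(200,0,360,110),5)
E
```

```text
time: 32.2
position: [0.5265, 0.0005, 0.1172]
tcp_rot: [0.0, 0.996, -0.092, -0.001]
force: [-5.9, -0.0, -0.8]
gripper_width: 0.604
[-5.85638948 -0.01782135 -0.8452902 ]
```

View pics/w17c.png

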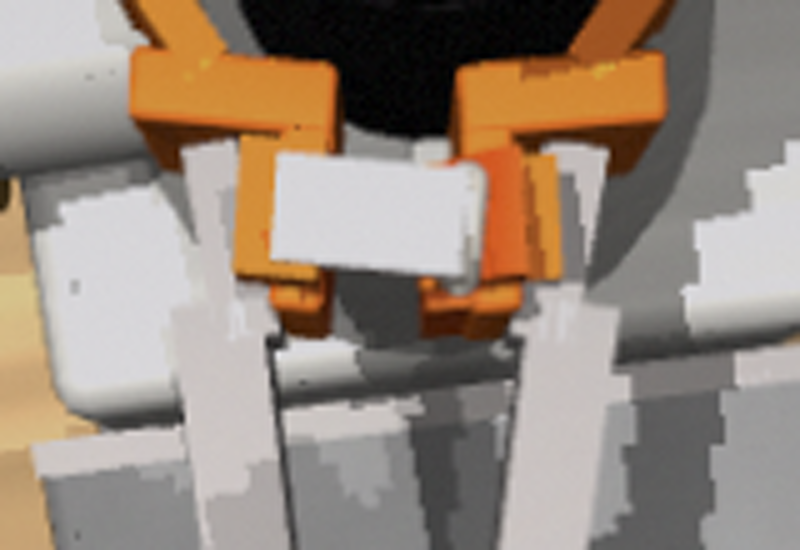

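```bash
python3 -m pendant '0 0 0 -0.3 0 -0.1 0.41; 0 0 0 -0.3 0 -0.1 0.42; 0 0 0 -0.3 0 -0.1 0.43; 0 0 0 -0.3 0 -0.1 0.44; 0 0 0 -0.2 0 -0.1 0.45; 0 0 0 -0.2 0 -0.1 0.46; 0 0 0 0 0 0 0.46; 0 0 0 0 0 0 0.46; 0 0 0 0 0 0 0.46; 0 0 0 0 0 0 0.46' 20
python3 - <<'E'
from h import *
print(env.sense()["force"])
shot("wrist","w18c",(200,0,360,110),5)
E
```

```text
time: 33.5
position: [0.5261, 0.0009, 0.1181]
tcp_rot: [0.0, 0.996, -0.092, 0.0]
force: [-3.8, -3.0, -2.0]
gripper_width: 0.585
[-3.79753538 -2.98804686 -1.99747091]
```

View pics/w18c.png

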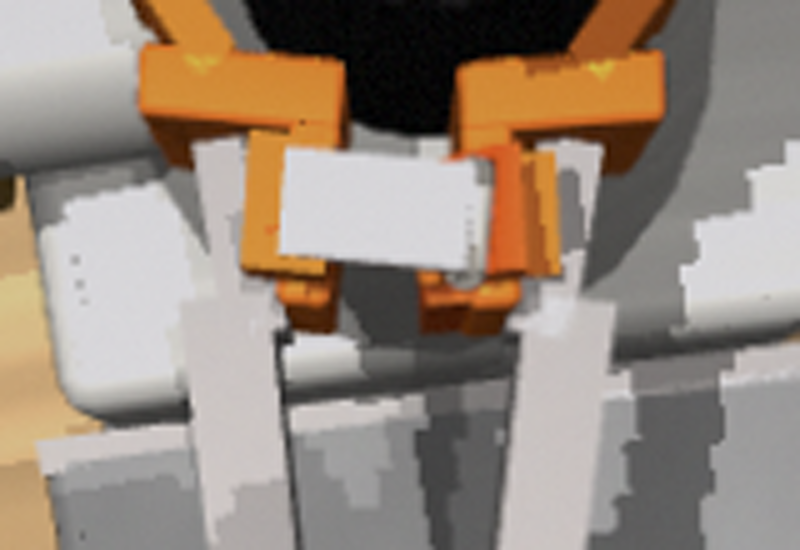

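```bash
python3 -m pendant '0 0 0 0 0 0 0.46; 0 0 0 0 0 0 0.46; 0 0 0 0 0 0 0.46; 0 0 0 0 0 0 0.46; 0 0 0 0 0 0 0.47; 0 0 0 0 0 0 0.47; 0 0 0 0 0 0 0.48; 0 0 0 0 0 0 0.48; 0 0 0 0 0 0 0.48; 0 0 0 0 0 0 0.48' 22.5
python3 - <<'E'
from h import *
print(env.sense()["force"])
shot("wrist","w19c",(200,0,360,110),5)
E
```

```text
time: 34.8
position: [0.5249, 0.0011, 0.1178]
tcp_rot: [-0.0, 0.996, -0.092, -0.001]
force: [-5.7, -2.5, -1.3]
gripper_width: 0.55
[-5.69156382 -2.51875474 -1.33957172]
```

View pics/w19c.png

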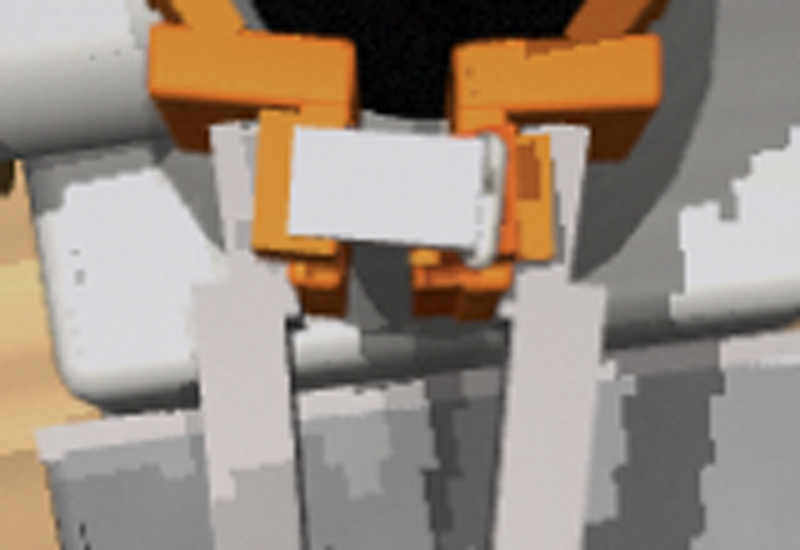

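```bash
python3 -m pendant '0 0 0 -0.3 0 0 0.48; 0 0 0 -0.2 0 0 0.48; 0 0 0 0 0 0 0.48; 0 0 0 0 0 0 0.48; 0 0 0 0 0 0 0.49; 0 0 0 0 0 0 0.49; 0 0 0 0 0 0 0.5; 0 0 0 0 0 0 0.5; 0 0 0 0 0 0 0.5; 0 0 0 0 0 0 0.5' 24
python3 - <<'E'
from h import *
print(env.sense()["force"])
shot("wrist","w20c",(200,0,360,110),5)
E
```

```text
time: 36.1
position: [0.5248, 0.0011, 0.1179]
tcp_rot: [0.0, 0.996, -0.092, -0.001]
force: [-5.7, -1.8, -1.4]
gripper_width: 0.542
[-5.73577338 -1.83228487 -1.39016266]
```

View pics/w20c.png

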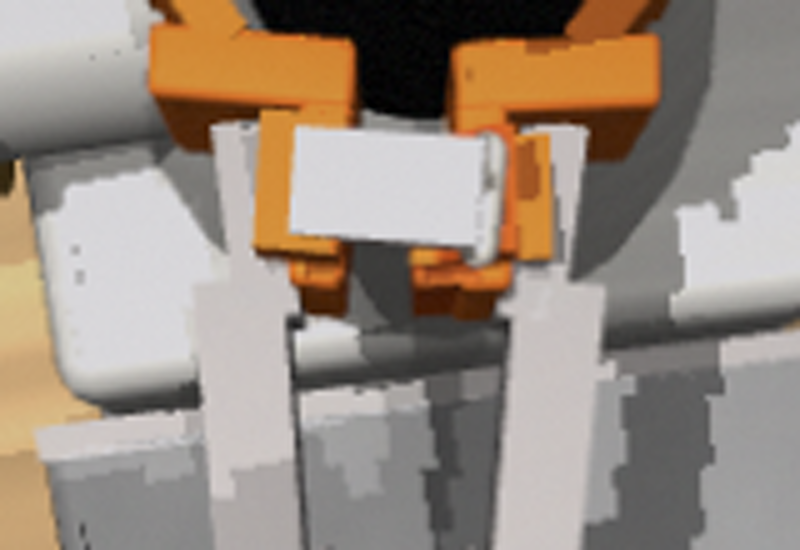

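```bash
python3 -m pendant '0 0 0 0 0 0 0.5; 0 0 0 0 0 0 0.5; 0 0 0 0 0 0 0.5; 0 0 0 0 0 0 0.5; 0 0 0 0 0 0 0.5; 0 0 0 0 0 0 0.51; 0 0 0 0 0 0 0.51; 0 0 0 0 0 0 0.51; 0 0 0 0 0 0 0.51; 0 0 0 0 0 0 0.51' 26
python3 - <<'E'
from h import *
print(env.sense()["force"])
shot("wrist","w21c",(200,0,360,110),5)
E
```

```text
time: 37.4
position: [0.5232, 0.0014, 0.1175]
tcp_rot: [-0.0, 0.996, -0.092, -0.002]
force: [-8.2, -1.8, -1.7]
gripper_width: 0.494
[-8.20740382 -1.77679329 -1.67073477]
```

View pics/w21c.png

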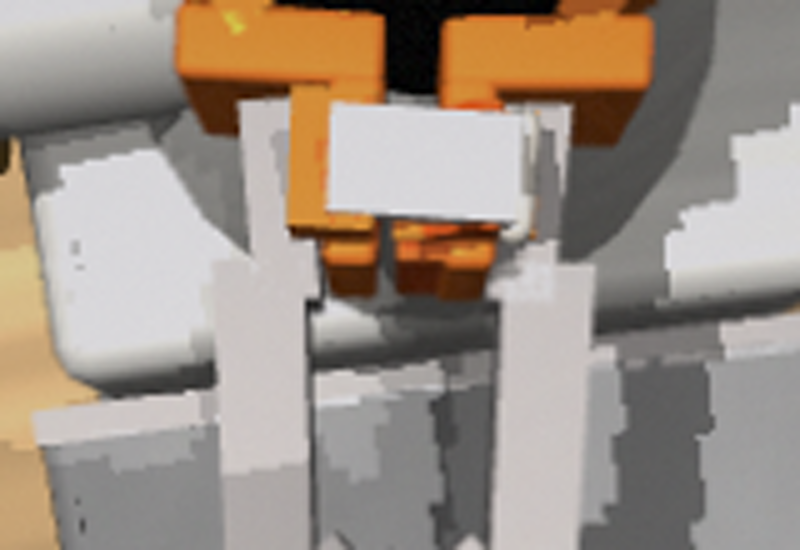

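The tongue now lies over the catch (white 330–535 covering the red one). I release slowly to see whether it stays.

```bash
python3 -m pendant '0 0 0 -0.6 0 0 0.51; 0 0 0 -0.4 0 0 0.5; 0 0 0 0 0 0 0.48; 0 0 0 0 0 0 0.46; 0 0 0 0 0 0.1 0.44; 0 0 0 0 0 0.1 0.42; 0 0 0 0 0 0.2 0.4; 0 0 0 0 0 0.2 0.38; 0 0 0 0 0 0.2 0.36; 0 0 0 0 0 0 0.34' 20
python3 - <<'E'
from h import *
print(env.sense()["force"])
shot("wrist","w22c",(200,0,360,110),5)
E
```

```text
time: 38.7
position: [0.5251, 0.001, 0.1175]
tcp_rot: [0.0, 0.996, -0.092, 0.001]
force: [0.1, 1.0, -1.3]
gripper_width: 0.66
[ 0.13635751  1.02096455 -1.33273066]
```

View pics/w22c.png

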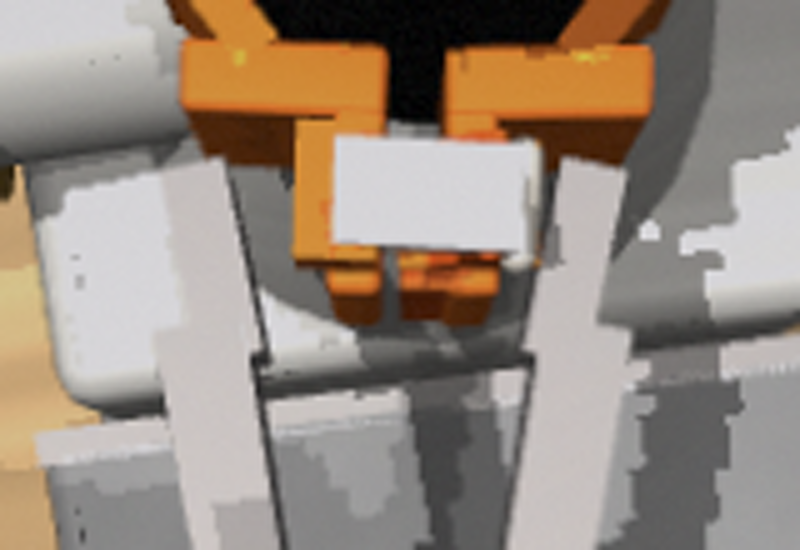

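The clip stays shut with the jaws open (ears at 330–380 and 400–500, gap ~20 px). Drawing off.

```bash
python3 -m pendant '0 0 0 -1 0 0 0.34; 0 0 0 -2 0 0 0.34; 0 0 0 -4 0 0 0.34; 0 0 0 -6 0 0 0.34; 0 0 0 -8 0 0 0.34; 0 0 0 -8 0 0 0.34; 0 0 0 -8 0 0 0.34; 0 0 0 -8 0 0 0.34; 0 0 0 -6 0 0 0.34; 0 0 0 -4 0 0 0.34' 20
python3 m.py 23
```

```text
time: 40.0
position: [0.4701, 0.0114, 0.1173]
tcp_rot: [0.0, 0.996, -0.092, 0.0]
force: [-0.3, -0.3, -1.6]
gripper_width: 0.66
tcp [0.4701 0.0114 0.1173] yaw -10.57 F [-0.3 -0.3 -1.6] 0.66 40.0
wrist jaw_a 0.94 [ 0.5661 -0.0165  0.1329] [ 99.5   9.8 -15.5]
wrist jaw_a 0.74 [0.5723 0.0054 0.1247] [101.5 -12.9  -7.4]
scene jaw_a 0.89 [0.578  0.0031 0.1279] [107.6 -11.7 -10.5]
scene ear_a 0.69 [ 0.625  -0.0096  0.1261] [156.1  -7.7  -8.7]
scene ear_a 0.6 [ 0.6241 -0.026   0.1273] [158.3   8.5 -10. ]
scene clip 0.67 [ 0.6459 -0.0226  0.1305] [179.    1.1 -13.1]
top jaw_a 0.61 [ 0.5708 -0.0223  0.1281] [105.1  14.6 -10.7]
top ear_a 0.55 [ 0.6214 -0.0139  0.1272] [153.4  -2.9  -9.9]
top ear_a 0.38 [ 0.6242 -0.027   0.1295] [158.5   9.5 -12.2]
top clip 0.41 [ 0.6502 -0.0272  0.1271] [184.2   4.9  -9.7]
```

View pics/s23.png

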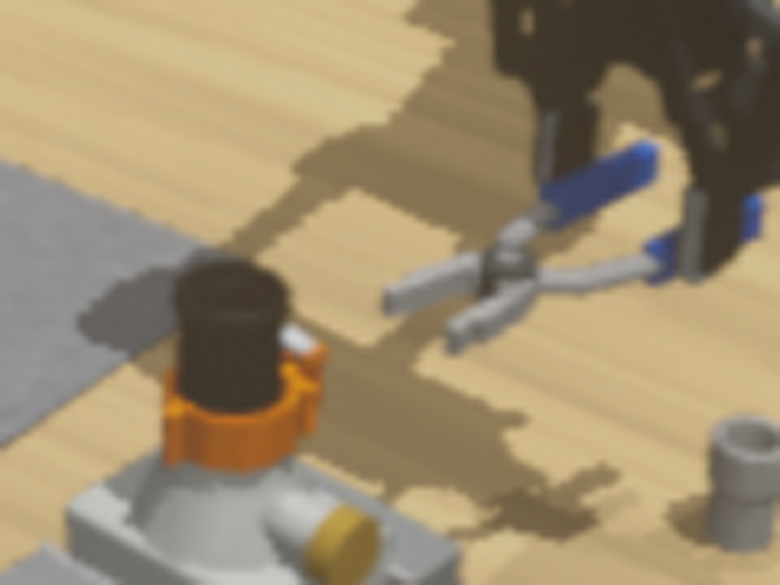

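View pics/w23.png

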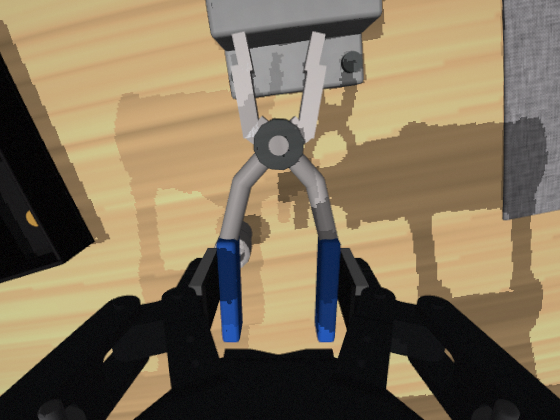

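```bash
python3 -m pendant '0 0 0 2 7 0 0.34; 0 0 0 5 14 0 0.34; 0 0 0 8 20 0 0.34; 0 0 0 11 26 0 0.34; 0 0 0 12 30 0 0.34; 0 0 0 12 30 0 0.34; 0 0 0 12 30 0 0.34; 0 0 0 12 30 0 0.34; 0 0 0 10 24 0 0.34; 0 0 0 8 18 0 0.34' 20
python3 -m pendant '0 0 0 6 14 0 0.34; 0 0 0 4 10 0 0.34; 0 0 0 3 7 0 0.34; 0 0 0 2 4 0 0.34; 0 0 0 0 3 2 0.34; 0 0 0 0 0 5 0.34; 0 0 0 0 0 8 0.34; 0 0 0 0 0 10 0.34; 0 0 0 0 0 10 0.34; 0 0 0 0 0 10 0.34' 20
python3 -m pendant '0 0 0 0 0 10 0.34; 0 0 0 0 0 10 0.34; 0 0 0 0 0 10 0.34; 0 0 0 0 0 9 0.34; 0 0 0 0 0 7 0.34; 0 0 0 0 0 5 0.34; 0 0 0 0 0 4 0.34; 0 0 0 0 0 3 0.34; 0 0 0 0 0 2 0.34; 0 0 0 0 0 0 0.34' 20
python3 - <<'E'
from h import *
shot("wrist","w24")
shot("scene","s24",(200,150,300,225),7)
E
```

```text
time: 41.85
position: [0.519, -0.2325, 0.1172]
tcp_rot: [-0.0, 0.996, -0.093, -0.0]
force: [-0.6, 0.1, -1.8]
gripper_width: 0.665
time: 43.1
position: [0.5265, -0.2706, 0.0714]
tcp_rot: [-0.0, 0.996, -0.092, -0.0]
force: [-0.4, -0.1, -0.9]
gripper_width: 0.658
time: 44.35
position: [0.5266, -0.2708, 0.0123]
tcp_rot: [0.0, 0.996, -0.092, -0.0]
force: [-0.2, 0.1, -1.1]
gripper_width: 0.662
```

View pics/s24.png

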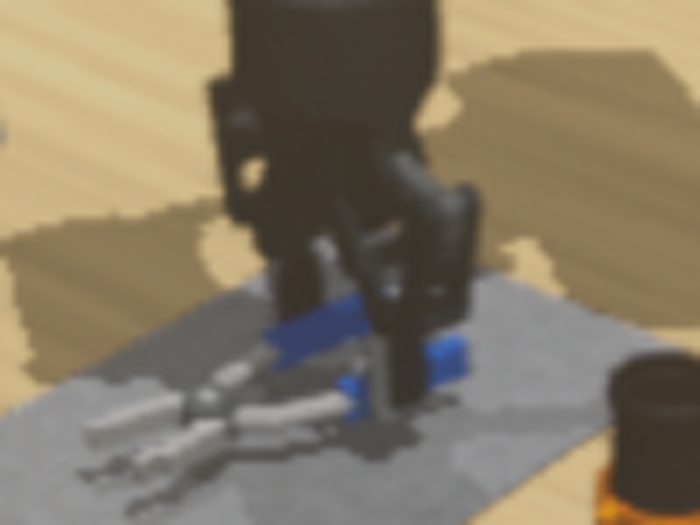

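View pics/w24.png

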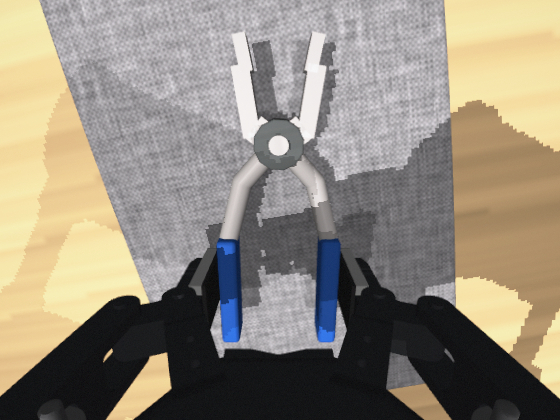

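```bash
python3 -m pendant '0 0 0 0 0 2 0.34; 0 0 0 0 0 2 0.34; 0 0 0 0 0 2 0.34; 0 0 0 0 0 1.5 0.34; 0 0 0 0 0 1 0.34; 0 0 0 0 0 0.5 0.34; 0 0 0 0 0 0.5 0.34; 0 0 0 0 0 0 0.34; 0 0 0 0 0 0 0.34; 0 0 0 0 0 0 0.34' 20
python3 - <<'E'
from h import *
shot("scene","s25",(200,150,300,225),7)
E
```

```text
time: 45.7
position: [0.5267, -0.2708, 0.0029]
tcp_rot: [0.0, 0.996, -0.092, 0.0]
force: [-1.1, -0.4, -2.0]
gripper_width: 0.667
```

View pics/s25.png

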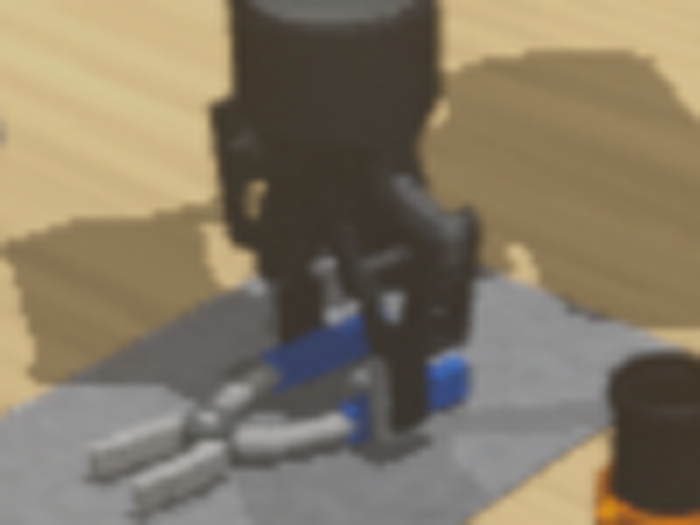

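```bash
python3 -m pendant '0 0 0 0 0 0.6 0.34; 0 0 0 0 0 0.6 0.34; 0 0 0 0 0 0 0.34; 0 0 0 0 0 0 0.3; 0 0 0 0 0 0 0.26; 0 0 0 0 0 0 0.22; 0 0 0 0 0 0 0.18; 0 0 0 0 0 0 0.1; 0 0 0 0 0 0 0; 0 0 0 0 0 0 0' 20
python3 -m pendant '0 0 0 0 0 -2 0; 0 0 0 0 0 -5 0; 0 0 0 0 0 -10 0; 0 0 0 0 0 -20 0; 0 0 0 0 0 -30 0; 0 0 0 0 0 -30 0; 0 0 0 0 0 -30 0; 0 0 0 0 0 -20 0; 0 0 0 0 0 -10 0; 0 0 0 0 0 0 0' 20
python3 - <<'E'
from h import *
shot("wrist","w26");shot("scene","s26",(160,130,360,280),4)
marks("wrist",["jaw_a","grip_a","pliers"],3)
E
```

```text
time: 47.0
position: [0.5267, -0.2708, 0.0016]
tcp_rot: [0.0, 0.996, -0.092, 0.0]
force: [0.3, 0.3, -0.0]
gripper_width: 1.003
time: 48.25
position: [0.5269, -0.2709, 0.1594]
tcp_rot: [0.0, 0.996, -0.092, 0.001]
force: [-0.1, -0.0, -0.8]
gripper_width: 0.997
wrist jaw_a 0.97 [ 0.6379 -0.4609  0.008 ] [466.  29.]
wrist jaw_a 0.89 [ 0.6389 -0.4749  0.0085] [482.  25.]
wrist jaw_a 0.86 [ 0.6197 -0.3022  0.0097] [293.  82.]
wrist grip_a 0.79 [ 0.523  -0.2386  0.0143] [247. 197.]
wrist grip_a 0.72 [ 0.5112 -0.3019  0.0115] [312. 197.]
wrist grip_a 0.58 [ 0.5101 -0.5454  0.0083] [551. 154.]
wrist pliers 0.96 [ 0.5862 -0.2815 -0.0011] [278. 123.]
wrist pliers 0.85 [ 0.5889 -0.4967 -0.0044] [497.  80.]
wrist pliers 0.55 [ 0.5866 -0.2841  0.0026] [280. 123.]
```

View pics/w26.png

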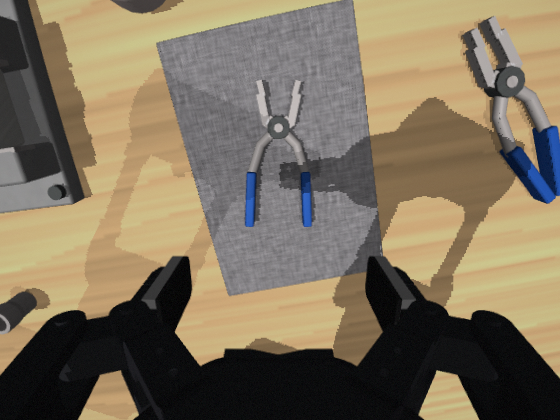

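View pics/s26.png

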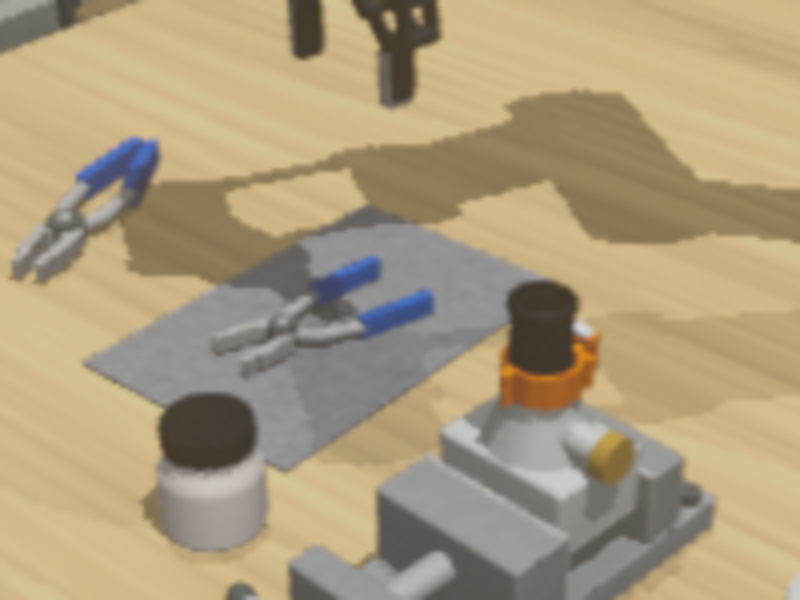

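```bash
python3 - <<'E'
from h import *
optics.get_image("scene");marks("scene",["ear_a"],2)
print(job.close_job(), env.sense()["time"])
E
```

```text
scene ear_a 0.78 [ 0.6237 -0.0238  0.1293] [303. 216.]
scene ear_a 0.47 [ 0.6231 -0.0094  0.1284] [309. 219.]
the job is handed in; nothing more can be done
the job is handed in; nothing more can be done
```

The clip is snapped shut and stays shut. The pliers lie flat and open on the grey mat again, and the job is handed in at about 49 s of the 72 s.

- **Pick-up:** I took the mat pair, about 63 mm over the grips, not the larger pair on the bench. My first grip let the nose droop about 29° during a fast move. I carried them back, pressed them flat on the mat, gripped them again nearer their balance point and moved slowly after that.
- **Closing the clip:** The jaws went over the ears under the tongue and touched the shoulders at about 5 N. I raised the grip limit from 20 to 26 N in steps until the tongue passed over the catch. The push towards the shoulders read 8.2 N at that moment, the highest I saw and below the 10 N limit.
- **Last checks:** With the jaws open the ears stayed together; the network put them about 14 mm apart, against about 20–24 mm before. The wrist and scene pictures show the pliers flat on the mat, the gripper clear of everything, and the grease jar, socket and other pliers where I saw them earlier.
- **Not certain:** The pads' grip force is not reported, so I only know the squeeze did not pass my 26 N limit. That it clicked I read from the clip staying shut. No check failed at the end.

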